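# Close up the gearbox cover with quarter-turn studs

## Robot

A 6-joint arm with a two-finger parallel gripper is mounted at the origin on the work surface. World frame = base frame: x ahead of the robot, y to its left, z up, the work surface at z = 0. Lengths are in m, angles in degrees, forces in N, time in s.
With the tool pointing down it reaches from about 0.325 to 0.85 m from the base axis. Payload 15.5 kg.
Tool frame: the origin (TCP) lies at the very end of the fingers, on their centre line; the grasp point (between the pads) lies 19 mm behind it; z points along the fingers, y is the line along which they close (so a half turn about z gives the same grasp; the last joint's range is limited). The gripper opens to 91 mm and grips with 3 to 60 N. Pads are 32 mm wide; open, the fingers measure 118 mm over their backs; the gripper's body (76 mm by 178 mm) begins 60 mm behind the grasp point.
Start: joints at [-76.003, 28.281, 77.091, -0, 74.628, -5.472], TCP at [0.208, -0.589, 0.214] pointing down, gripper open.
Joint ranges: [-166.48, 166.48], [-47.26, 123.95], [12.59, 153.08], [-70.14, 250.14], [6.76, 159.57], [-176.63, 176.63]. Speed limits (degrees/s): [108.29, 108.29, 147.25, 172.46, 172.46, 172.46].

## Interface

Orientations are given as [roll, pitch, yaw] about the fixed x, y, z axes, in that order (R = Rz(yaw) Ry(pitch) Rx(roll)).
In Python, from station import arm, optics gives the robot as it stands.
- The arm moves only by the shell command python3 -m jog 'ROWS'. ROWS is JSON, a list of rows, each an object with "rotation": the turn, a rotation vector about the world's x, y, z in degrees, a list of three; "delta_pos": the shift along the world's x, y, z in m, a list of three; "jaw": the finger opening in m, from 0 to 0.0912. In form: [{"rotation": [ax, ay, az], "delta_pos": [x, y, z], "jaw": jaw}, ...]. A call has 1 to 10 rows; each row is the pose to reach, as a shift and turn from the pose commanded when the call began; what a row does not reach only later rows make up. A row lasts 1/10 s, in which the tool goes at most 50 mm and 8.59 degrees, less where a joint would pass 70% of its speed; a pose out of reach is approached as far as the arm can. A call with a gripper value outside its range is refused whole. The fingers move at their own pace and stop on an object; the grip force is fixed at half the most. Time passes only in rows, so rows that repeat a pose let the fingers close. It gives the time, the measured TCP pose, the force, the opening and the grip force at its end, in the units of the state.
- arm.read_state(): the state, without advancing time (a new reading comes with each control period).
- optics.read_camera(name): name is "scene" or "top" or "wrist"; returns (picture, depth): 384x512x3 uint8, red, green, blue; 384x512 float32, m along the optical axis (not along the pixel's ray), 0 where there is no reading.
- optics.camera_params(name): a dict with "intrinsics" (3x3 intrinsics, pixels), "dist" ([k1, k2, p1, p2, k3] as OpenCV has them; the pictures are not rectified), "cam_to_world" (4x4, takes a point from camera to world coordinates). Camera axes: x right, y down, z forward; pixel columns grow to the right and rows downward; lengths in m; the calibration is good to about 2 mm. A picture is of the moment at which its call begins: read the wrist's pose just before it. camera_params takes no time and is no camera call; for the wrist camera it gives the pose at the moment of the call.
- arm.job_done(): hands the job in; it is judged then, once.
The state is a dict: "time": time; "joint_positions": joint angles; "joint_velocities": joint speeds; "effort": joint torques, N m; "ee_pos": TCP position; "ee_rot": TCP orientation; "contact_force": force on the tool from outside, world axes, zero at the start; "moment": the same for the moment, N m; "width": opening from 0.0 (shut) to 1.0 (fully open); "finger_force": force on a finger pad.
Only numpy, scipy, OpenCV 4.12 (cv2) and the standard library are available. Lean on these libraries where they do the work, as an engineer would, in place of code of your own. Each camera call takes 0.05 s, during which the arm holds its last target. There are 200 camera calls.

## Task

Close up the gearbox: hang the ear defenders that were left on its cover over the tool rail, tilt the stud bin fully forward and fit every stud from it into a slot of the cover (one per slot, any slot), pushing each one in with its key in line with the slot and giving it a quarter turn so that it springs up into its notch and stays locked. Finish with the bin tilted back shut, and leave the other things on the bench where they are.

Things in the scene. Friction and masses are not known exactly. Their poses are not given: they have to be found in the camera images.
- gearbox: Fixed flat gearbox, green sides, aluminium cover, 180 mm square, 60 mm high. Origin: centre of its underside. Four slot plates at x, y = -40 or +40 mm. In each a sprung disc waits 8 mm below the plate's face (4 N at first touch, 7 N with a stud pushed home). The key must be pushed home to turn, a quarter turn either way; let go, the spring lifts the stud 5 mm into its notch.
- slot0: One of four slot plates in the gearbox cover, 52 mm square, steel, 6 mm thick, slot 28 by 10 mm. Origin: slot centre on the upper face, 60 mm above the bench; x along the slot, z up. Stud origin below it: 17 mm pushed home (flange on the plate); 12 mm locked in the notch (stud x square to slot x within 0.2 rad); 14 mm if stuck short of the notch under its 2 mm ridges; 8 mm if not turned.
- slot1: One of four slot plates in the gearbox cover, 52 mm square, steel, 6 mm thick, slot 28 by 10 mm. Origin: slot centre on the upper face, 60 mm above the bench; x along the slot, z up. Stud origin below it: 17 mm pushed home (flange on the plate); 12 mm locked in the notch (stud x square to slot x within 0.2 rad); 14 mm if stuck short of the notch under its 2 mm ridges; 8 mm if not turned.
- slot2: One of four slot plates in the gearbox cover, 52 mm square, steel, 6 mm thick, slot 28 by 10 mm. Origin: slot centre on the upper face, 60 mm above the bench; x along the slot, z up. Stud origin below it: 17 mm pushed home (flange on the plate); 12 mm locked in the notch (stud x square to slot x within 0.2 rad); 14 mm if stuck short of the notch under its 2 mm ridges; 8 mm if not turned.
- slot3: One of four slot plates in the gearbox cover, 52 mm square, steel, 6 mm thick, slot 28 by 10 mm. Origin: slot centre on the upper face, 60 mm above the bench; x along the slot, z up. Stud origin below it: 17 mm pushed home (flange on the plate); 12 mm locked in the notch (stud x square to slot x within 0.2 rad); 14 mm if stuck short of the notch under its 2 mm ridges; 8 mm if not turned.
- stud0: Loose steel stud, 60 g (three or four present; absent: None). Origin: under the middle of its cross-key, z up the stud. Key 24 (x) by 7 (y) by 6 mm; shank 8 mm dia.; flange 30 mm dia., z = 17 to 21 mm; wing handle 30 (x) by 10 mm (y), z = 21 to 47 mm, gripped across y. It hangs by its flange in a 29 by 9.5 mm slot, 20 mm deep, of the bin's wooden block: leaning back when shut, upright at full tilt.
- stud1: Loose steel stud, 60 g (three or four present; absent: None). Origin: under the middle of its cross-key, z up the stud. Key 24 (x) by 7 (y) by 6 mm; shank 8 mm dia.; flange 30 mm dia., z = 17 to 21 mm; wing handle 30 (x) by 10 mm (y), z = 21 to 47 mm, gripped across y. It hangs by its flange in a 29 by 9.5 mm slot, 20 mm deep, of the bin's wooden block: leaning back when shut, upright at full tilt.
- stud2: Loose steel stud, 60 g (three or four present; absent: None). Origin: under the middle of its cross-key, z up the stud. Key 24 (x) by 7 (y) by 6 mm; shank 8 mm dia.; flange 30 mm dia., z = 17 to 21 mm; wing handle 30 (x) by 10 mm (y), z = 21 to 47 mm, gripped across y. It hangs by its flange in a 29 by 9.5 mm slot, 20 mm deep, of the bin's wooden block: leaning back when shut, upright at full tilt.
- stud3: Loose steel stud, 60 g (three or four present; absent: None). Origin: under the middle of its cross-key, z up the stud. Key 24 (x) by 7 (y) by 6 mm; shank 8 mm dia.; flange 30 mm dia., z = 17 to 21 mm; wing handle 30 (x) by 10 mm (y), z = 21 to 47 mm, gripped across y. It hangs by its flange in a 29 by 9.5 mm slot, 20 mm deep, of the bin's wooden block: leaning back when shut, upright at full tilt.
- bin (a joint): Tilt of the steel stud bin about its pivot, rad: 0 shut, 0.6 fully tilted forward (towards the robot) against its stop. It stays where it is left (friction; about 10 N at the grip bar moves it).
- bin_grip (a point): Middle of the bin's grip bar: horizontal, 12 mm diameter, 90 mm long (stubs at its ends), its centre 23 mm above the top edge of the bin's front and, shut, 148 mm above the bench. Pinched from above across the bar, it turns between the fingers as it swings.
- bin_hinge (a point): Middle of the bin's pivot axis, 20 mm above the bench at the lower edge of the bin's front. The axis is the stand's y; bin_grip swings about it at a radius of 128 mm, from straight above (3 mm behind) towards the stand's -x and down as the bin tilts.
- stand: Fixed sheet-metal stand of the bin, 190 mm deep (x) by 250 mm wide (y). Origin: near the centre of its base, on the bench; it faces its -x. A roof 158 mm above the bench covers x = 25 to 100 mm. With the bin fully tilted the upright studs are at x = -18 mm, y = -75, -25, 25, 75 mm, wing tops 150 mm above the bench.
- defenders: Loose ear defenders, standing on their cups on the gearbox cover at the start: 140 mm wide (x), 60 mm deep (y), 150 mm high, 160 g. Origin: centre of the underside, z up. The padded crown is a flat bar 72 (x) by 26 mm (y), z = 136 to 150 mm, open below; grip it across y from above. Gap between the cups 64 mm.
- rail: Fixed tool rail: horizontal steel bar, 12 mm diameter, along its y axis, 180 mm long between posts; bar centre 170 mm above the bench. Origin: below the bar's middle, on the bench. The ear defenders hang with the crown on the bar and a cup on each side of it; their origin is then 40 mm above the bench.
- wrench: Bystander, to be left alone: a steel wrench lying on the bench.
- file: Bystander, to be left alone: a flat file with a wooden handle, 290 mm long, lying beyond the gearbox.
- bush: Bystander, to be left alone: a brass bush, 42 mm diameter, 30 mm high.
- collar: Bystander, to be left alone: a steel collar, 52 mm diameter, 18 mm high.
- oil: Bystander, to be left alone: a grey oil bottle, 56 mm diameter, 130 mm high.
- nutbox: Bystander, to be left alone: an open cardboard box 110 by 150 by 50 mm.

How it is judged:
By the outcome, as a careful person would: the job done as asked, in the order asked, and still so for the second after the job is handed in, with the robot touching nothing.
Of stud0, stud1, stud2, stud3 only 3 to 4 are there at a start; the rules pass over those that are not, and their reading is None.
At some moment in a run one of defenders may be knocked a few centimetres aside while the robot is not near it.
It also fails if it takes over 210 s, if anything falls off the work surface, if the arm or the gripper's body presses on something with over 40 N, if the wrist force passes 120 N, or if a joint passes its speed limit or range.

## Working session

There is one attempt and no reset: what is moved stays moved. The work goes in short steps, Python scripts to look and compute and a shell command to move; the robot and the scene stay as the last step left them, time stands still between calls to the robot, and variables do not carry over. Pictures are saved under pics/ and viewed, at most 14 in all, crops included, and the job is handed in when it is done.

```bash
ls; mkdir -p pics; cat > h.py <<'E'
import numpy as np, cv2
from station import arm, optics
def grab(n):
    im,d=optics.read_camera(n); p=optics.camera_params(n)
    return im,d,np.array(p["intrinsics"]),np.array(p["dist"]),np.array(p["cam_to_world"])
def plane(px,K,D,T,z):
    u=cv2.undistortPoints(np.array(px,float).reshape(-1,1,2),K,D).reshape(-1,2)
    r=np.c_[u,np.ones(len(u))]@T[:3,:3].T; o=T[:3,3]
    return o+r*((z-o[2])/r[:,2])[:,None]
def cloud(d,K,D,T):
    h,w=d.shape; g=np.stack(np.meshgrid(np.arange(w),np.arange(h)),-1).reshape(-1,1,2).astype(float)
    u=cv2.undistortPoints(g,K,D).reshape(-1,2)
    P=np.c_[u,np.ones(len(u))]*d.reshape(-1,1)
    return (P@T[:3,:3].T+T[:3,3]).reshape(h,w,3)
def save(n,im,s=1.5): cv2.imwrite("pics/"+n+".png",cv2.resize(im[:,:,::-1],None,fx=s,fy=s))
E
python3 - <<'E'
from h import *
for n in("scene","top"):
    im,d,K,D,T=grab(n); save(n+"0",im); np.savez(n+"0.npz",im=im,d=d,K=K,D=D,T=T); print(n,T.round(3).tolist(),K[0,0],(d>0).mean())
print(arm.read_state())
E
```

```text
pics
scene [[0.664, 0.594, -0.454, 0.977], [0.747, -0.514, 0.421, -0.377], [0.017, -0.619, -0.786, 0.854], [0.0, 0.0, 0.0, 1.0]] 360.537997818133 0.9958089192708334
top [[-0.013, -0.981, 0.195, 0.412], [-1.0, 0.016, 0.014, 0.002], [-0.017, -0.195, -0.981, 0.947], [0.0, 0.0, 0.0, 1.0]] 350.1540294789867 0.9960988362630209
{'time': 0.1, 'joint_positions': array([-7.60069489e+01,  2.83114412e+01,  7.71228577e+01,  3.80798137e-04,
        7.46273690e+01, -5.47102757e+00]), 'joint_velocities': array([ 0.05597515, -0.07283675, -0.0791154 ,  0.02654898, -0.03686816,
        0.03731483]), 'effort': array([ 3.54210737e-03, -8.80235553e+01, -3.82543731e+01,  7.10483361e-02,
        4.83187067e-02, -1.77258443e-05]), 'ee_pos': array([ 0.20819255, -0.5889566 ,  0.21340089]), 'ee_rot': array([-1.79938648e+02, -6.24495599e-03,  1.94639742e+01]), 'contact_force': array([0.04372336, 0.27167448, 0.1698706 ]), 'moment': array([-0.0663154 ,  0.02721424,  0.01511068]), 'finger_force': 0.0, 'width': 1.0011909280020526}
```

View pics/scene0.png

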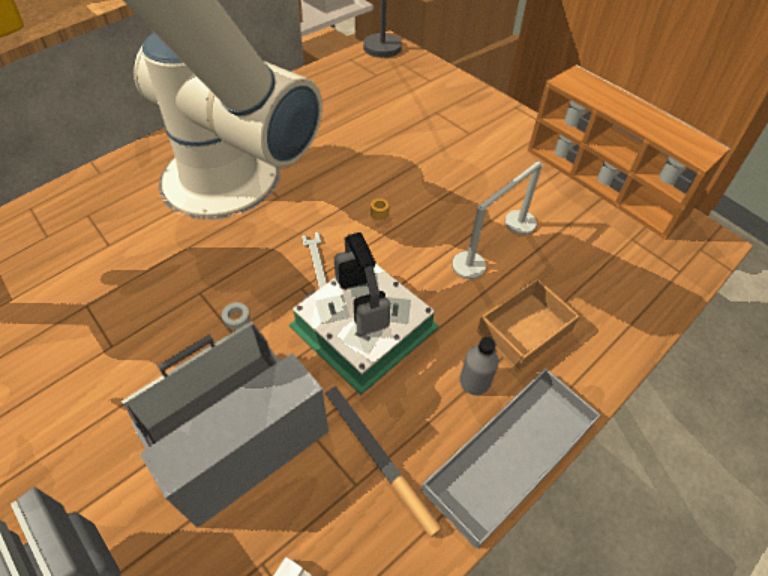

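View pics/top0.png

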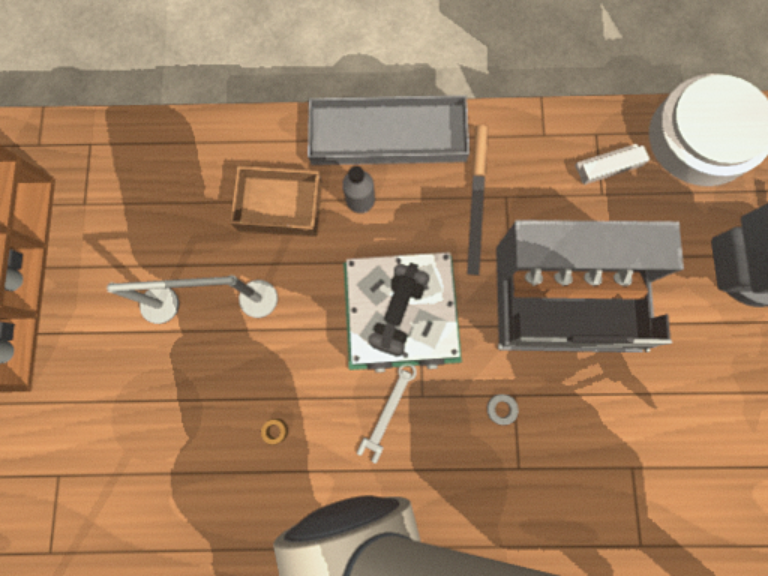

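The scene view shows the defenders on the gearbox cover, the rail (right) and the bin (left, shut). The top view (1.5x) shows four studs at about (533–625, 276), the crown near (403, 300), the rail bar from (115, 288) to (235, 280), and the bin front bar at about (575, 345).

```bash
python3 - <<'E'
from h import *
def rect(n,P):
    P=P[:,:2]; r=cv2.minAreaRect(P.astype(np.float32)*1000); print(n,len(P),"c",np.round(r[0],1),"size",np.round(r[1],1),"ang",round(r[2],1))
for n in("top","scene"):
    f=np.load(n+"0.npz"); C=cloud(f["d"],f["K"],f["D"],f["T"]); im=f["im"].astype(int); print(n)
    x,y,z=C[...,0],C[...,1],C[...,2]
    def reg(a,b,c,e,zl,zh): return (x>a)&(x<b)&(y>c)&(y<e)&(z>zl)&(z<zh)
    rect("crown",C[reg(.3,.65,-.15,.15,.20,.225)])
    rect("cover",C[reg(.3,.65,-.15,.15,.053,.067)])
    rect("roof",C[reg(.3,.75,-.5,-.12,.152,.166)])
    rect("grip",C[reg(.25,.45,-.5,-.12,.137,.160)])
    rect("rail",C[reg(.3,.65,.15,.5,.162,.182)])
    for nm,m in(("rail",reg(.3,.65,.15,.5,.168,.182)),):
        print(nm,C[m].min(0).round(3),C[m].max(0).round(3))
    print("z stats cover",np.median(z[reg(.3,.65,-.15,.15,.05,.07)]), "bench",np.median(z[reg(.25,.35,-.2,.2,-.02,.02)]))
    save("z_"+n,(np.clip(z,0,.25)/.25*255).astype(np.uint8)[...,None].repeat(3,2))
    if n=="top":
        g=C[reg(.25,.5,-.5,-.12,.12,.175)]; print(np.histogram2d(g[:,0],g[:,1],bins=[12,8],range=[[.33,.45],[-.40,-.15]])[0].astype(int))
E
```

```text
top
crown 429 c [538.  -10.4] size [26.  83.1] ang 69.5
cover 3696 c [545.6 -16. ] size [190.4 179.9] ang 3.0
roof 3656 c [ 572.  -318.6] size [251.8 188.2] ang 88.7
grip 0 c [0. 0.] size [0. 0.] ang 0.0
rail 467 c [573.1 332.2] size [ 16. 194.] ang 2.0
rail [0.562 0.235 0.168] [0.584 0.429 0.18 ]
z stats cover 0.05947647520095134 bench 0.00063011252500067
[[0 0 0 0 0 0 0 0]
 [0 0 0 0 0 0 0 0]
 [0 0 0 0 0 0 0 0]
 [0 0 0 0 0 0 0 0]
 [0 0 0 0 0 0 0 0]
 [0 0 0 0 0 0 0 0]
 [0 0 0 0 0 0 0 0]
 [0 0 0 0 0 0 0 0]
 [0 0 0 0 0 0 0 0]
 [0 0 0 0 0 0 0 0]
 [0 0 0 0 0 0 0 0]
 [0 0 0 0 0 0 0 0]]
scene
crown 272 c [542.1 -14.6] size [25.4 74.9] ang 69.7
cover 2690 c [551.8 -19. ] size [182.3 183. ] ang 2.8
roof 4244 c [ 574.3 -318.8] size [250.2 186.8] ang 88.5
grip 0 c [0. 0.] size [0. 0.] ang 0.0
rail 225 c [575.9 329.2] size [ 16.7 192.9] ang 2.9
rail [0.564 0.233 0.168] [0.587 0.426 0.177]
z stats cover 0.057073718303724874 bench -0.0017019947992760187
```

```bash
R='{"rotation":[0,0,-20],"delta_pos":[0.16,0.28,0.16],"jaw":0.07}'; python3 -m jog '[{"rotation":[0,0,-4],"delta_pos":[0.0,0.02,0.04],"jaw":0.07},{"rotation":[0,0,-10],"delta_pos":[0.02,0.05,0.08],"jaw":0.07},{"rotation":[0,0,-16],"delta_pos":[0.05,0.08,0.11],"jaw":0.07},{"rotation":[0,0,-24],"delta_pos":[0.07,0.12,0.137],"jaw":0.07},{"rotation":[0,0,-32],"delta_pos":[0.1,0.16,0.137],"jaw":0.07},{"rotation":[0,0,-40],"delta_pos":[0.12,0.2,0.137],"jaw":0.07},{"rotation":[0,0,-40],"delta_pos":[0.15,0.24,0.137],"jaw":0.07},{"rotation":[0,0,-40],"delta_pos":[0.17,0.28,0.137],"jaw":0.07},{"rotation":[0,0,-40],"delta_pos":[0.19,0.32,0.137],"jaw":0.07},{"rotation":[0,0,-40],"delta_pos":[0.21,0.36,0.137],"jaw":0.07}]'; python3 -c "
from station import arm; s=arm.read_state(); print(s['ee_pos'],s['ee_rot'],s['joint_positions'])"
```

```text
time: 1.1
ee_pos: [0.4187, -0.2272, 0.3508]
ee_rot: [-180.0, 0.0, -20.5]
contact_force: [1.5, -0.4, 0.1]
width: 0.768
finger_force: 0.0
[ 0.41871557 -0.2271955   0.35076116] [-1.79989513e+02  1.96568437e-02 -2.05227361e+01] [-3.56751005e+01  9.31922495e+00  8.43258493e+01  4.99420168e-03
  8.63766404e+01  7.48473209e+01]
```

```bash
python3 -m jog '[{"rotation":[0,0,0],"delta_pos":[0.03,0.04,0],"jaw":0.07},{"rotation":[0,0,0],"delta_pos":[0.06,0.085,0],"jaw":0.07},{"rotation":[0,0,0],"delta_pos":[0.08,0.13,0],"jaw":0.07},{"rotation":[0,0,0],"delta_pos":[0.1,0.17,0],"jaw":0.07},{"rotation":[0,0,0],"delta_pos":[0.121,0.215,0],"jaw":0.07},{"rotation":[0,0,0],"delta_pos":[0.121,0.215,0],"jaw":0.07},{"rotation":[0,0,0],"delta_pos":[0.121,0.215,0],"jaw":0.07}]'
python3 - <<'E'
from h import *
im,d,K,D,T=grab("wrist"); save("w1",im); np.savez("w1.npz",im=im,d=d,K=K,D=D,T=T)
C=cloud(d,K,D,T); x,y,z=np.moveaxis(C,-1,0)
m=(z>.2)&(z<.22)&(abs(x-.54)<.1)&(abs(y+.01)<.1)
r=cv2.minAreaRect(C[m][:,:2].astype(np.float32)*1000); print(m.sum(),r,T.round(3).tolist())
E
```

```text
time: 1.8
ee_pos: [0.5393, -0.0133, 0.3504]
ee_rot: [180.0, 0.1, -20.4]
contact_force: [-0.0, -0.6, 0.2]
width: 0.769
finger_force: 0.0
1974 ((540.7772216796875, -14.269853591918945), (25.841062545776367, 81.15276336669922), 69.0727767944336) [[-0.349, -0.911, -0.222, 0.603], [-0.937, 0.339, 0.083, -0.037], [0.0, 0.237, -0.971, 0.521], [0.0, 0.0, 0.0, 1.0]]
```

View pics/w1.png

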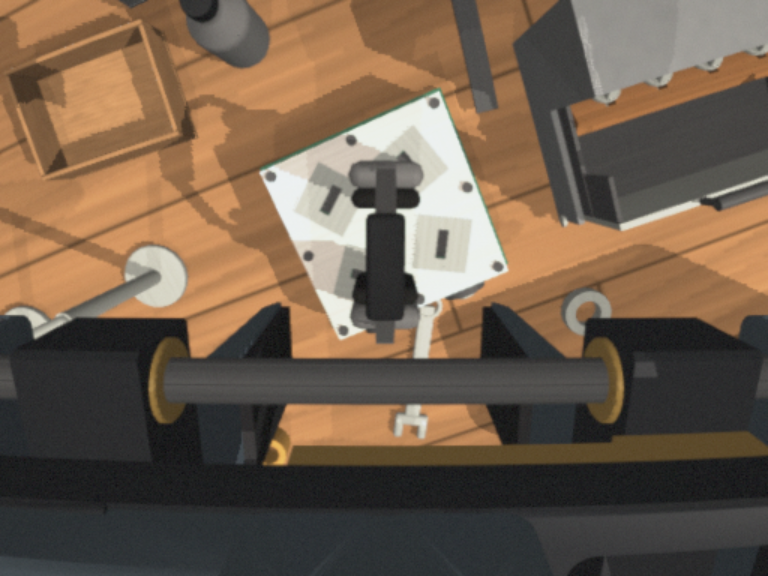

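The wrist view shows the crown at about (385, 265) centred between the fingers; slots are visible at (330, 200) and (442, 243). I'll descend and grip.

```bash
python3 -m jog '[{"rotation":[0,0,0],"delta_pos":[0.0015,-0.001,-0.04],"jaw":0.07},{"rotation":[0,0,0],"delta_pos":[0.0015,-0.001,-0.08],"jaw":0.07},{"rotation":[0,0,0],"delta_pos":[0.0015,-0.001,-0.12],"jaw":0.07},{"rotation":[0,0,0],"delta_pos":[0.0015,-0.001,-0.14],"jaw":0.07},{"rotation":[0,0,0],"delta_pos":[0.0015,-0.001,-0.151],"jaw":0.07},{"rotation":[0,0,0],"delta_pos":[0.0015,-0.001,-0.151],"jaw":0.02},{"rotation":[0,0,0],"delta_pos":[0.0015,-0.001,-0.151],"jaw":0.02},{"rotation":[0,0,0],"delta_pos":[0.0015,-0.001,-0.151],"jaw":0.02},{"rotation":[0,0,0],"delta_pos":[0.0015,-0.001,-0.151],"jaw":0.02},{"rotation":[0,0,0],"delta_pos":[0.0015,-0.001,-0.151],"jaw":0.02}]'
python3 -m jog '[{"rotation":[0,0,0],"delta_pos":[0,0,0],"jaw":0.02},{"rotation":[0,0,0],"delta_pos":[0,0,0],"jaw":0.02},{"rotation":[0,0,0],"delta_pos":[0,0,0.02],"jaw":0.02},{"rotation":[0,0,0],"delta_pos":[0,0,0.05],"jaw":0.02},{"rotation":[0,0,0],"delta_pos":[0,0,0.08],"jaw":0.02},{"rotation":[0,0,0],"delta_pos":[0,0,0.11],"jaw":0.02},{"rotation":[0,0,0],"delta_pos":[0,0,0.14],"jaw":0.02},{"rotation":[0,0,0],"delta_pos":[0,0,0.15],"jaw":0.02},{"rotation":[0,0,0],"delta_pos":[0,0,0.15],"jaw":0.02}]'
```

```text
time: 2.85
ee_pos: [0.5411, -0.0153, 0.2006]
ee_rot: [-180.0, -0.1, -20.5]
contact_force: [-0.1, -1.5, -0.4]
width: 0.363
finger_force: 0.0
time: 3.75
ee_pos: [0.5413, -0.0153, 0.3506]
ee_rot: [-180.0, -0.1, -20.5]
contact_force: [-0.3, -0.7, -1.7]
width: 0.282
finger_force: 30.0
```

```bash
python3 -m jog '[{"rotation":[0,0,2],"delta_pos":[0.001,0.02,0],"jaw":0.02},{"rotation":[0,0,5],"delta_pos":[0.005,0.055,0],"jaw":0.02},{"rotation":[0,0,8],"delta_pos":[0.01,0.095,0],"jaw":0.02},{"rotation":[0,0,11],"delta_pos":[0.013,0.135,0],"jaw":0.02},{"rotation":[0,0,14],"delta_pos":[0.017,0.175,0],"jaw":0.02},{"rotation":[0,0,17],"delta_pos":[0.02,0.215,0],"jaw":0.02},{"rotation":[0,0,20],"delta_pos":[0.024,0.255,0],"jaw":0.02},{"rotation":[0,0,23],"delta_pos":[0.028,0.295,0],"jaw":0.02},{"rotation":[0,0,23],"delta_pos":[0.031,0.325,0],"jaw":0.02},{"rotation":[0,0,23],"delta_pos":[0.0335,0.345,0],"jaw":0.02}]'
python3 -m jog '[{"rotation":[0,0,0],"delta_pos":[0,0,0],"jaw":0.02},{"rotation":[0,0,0],"delta_pos":[0,0,0],"jaw":0.02},{"rotation":[0,0,0],"delta_pos":[0,0,0],"jaw":0.02}]'
python3 - <<'E'
from h import *
im,d,K,D,T=grab("wrist"); save("w2",im)
C=cloud(d,K,D,T); x,y,z=np.moveaxis(C,-1,0)
m=(z>.168)&(z<.182)&(abs(x-.574)<.03)&(abs(y-.33)<.13)
if m.sum()>20: print(m.sum(),cv2.minAreaRect(C[m][:,:2].astype(np.float32)*1000), C[m].max(0),C[m].min(0))
E
```

```text
time: 4.75
ee_pos: [0.5735, 0.3318, 0.3471]
ee_rot: [179.9, 0.2, 2.6]
contact_force: [0.1, 0.0, -1.3]
width: 0.281
finger_force: 30.0
time: 5.05
ee_pos: [0.5741, 0.3288, 0.3489]
ee_rot: [180.0, 0.1, 2.4]
contact_force: [0.4, -0.7, -1.9]
width: 0.283
finger_force: 30.0
1679 ((577.4718017578125, 332.301025390625), (15.939982414245605, 195.6869659423828), 2.5647952556610107) [0.58955804 0.43004615 0.17834216] [0.56575464 0.23444585 0.16809158]
```

View pics/w2.png

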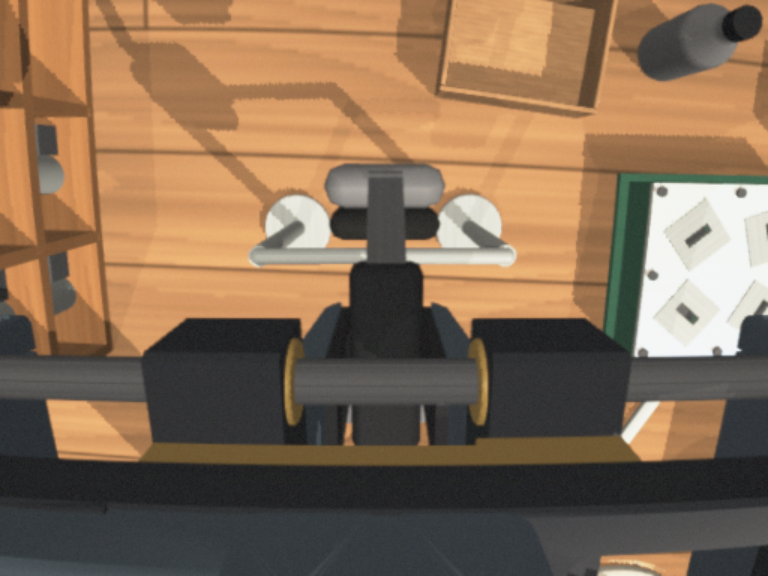

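The defenders are centred over the rail bar, which runs from (255, 255) to (510, 255) in this picture. Lowering.

```bash
python3 -m jog '[{"rotation":[0,0,0],"delta_pos":[0.002,0.001,-0.03],"jaw":0.02},{"rotation":[0,0,0],"delta_pos":[0.002,0.001,-0.06],"jaw":0.02},{"rotation":[0,0,0],"delta_pos":[0.002,0.001,-0.09],"jaw":0.02},{"rotation":[0,0,0],"delta_pos":[0.002,0.001,-0.12],"jaw":0.02},{"rotation":[0,0,0],"delta_pos":[0.002,0.001,-0.14],"jaw":0.02},{"rotation":[0,0,0],"delta_pos":[0.002,0.001,-0.155],"jaw":0.02},{"rotation":[0,0,0],"delta_pos":[0.002,0.001,-0.163],"jaw":0.02},{"rotation":[0,0,0],"delta_pos":[0.002,0.001,-0.168],"jaw":0.02},{"rotation":[0,0,0],"delta_pos":[0.002,0.001,-0.168],"jaw":0.02},{"rotation":[0,0,0],"delta_pos":[0.002,0.001,-0.168],"jaw":0.02}]'

```

```text
time: 6.1
ee_pos: [0.5767, 0.3307, 0.1827]
ee_rot: [-180.0, -0.1, 2.5]
contact_force: [-0.4, 0.4, -1.8]
width: 0.282
finger_force: 30.0
```

```bash
python3 -m jog '[{"rotation":[0,0,0],"delta_pos":[0,0,-0.001],"jaw":0.02},{"rotation":[0,0,0],"delta_pos":[0,0,-0.002],"jaw":0.02},{"rotation":[0,0,0],"delta_pos":[0,0,-0.002],"jaw":0.035},{"rotation":[0,0,0],"delta_pos":[0,0,-0.002],"jaw":0.05},{"rotation":[0,0,0],"delta_pos":[0,0,-0.002],"jaw":0.06},{"rotation":[0,0,0],"delta_pos":[0,0,-0.002],"jaw":0.06},{"rotation":[0,0,0],"delta_pos":[0,0,-0.002],"jaw":0.06},{"rotation":[0,0,0],"delta_pos":[0,0,0.03],"jaw":0.06},{"rotation":[0,0,0],"delta_pos":[0,0,0.08],"jaw":0.06},{"rotation":[0,0,0],"delta_pos":[0,0,0.12],"jaw":0.06}]'
python3 - <<'E'
from h import *
im,d,K,D,T=grab("wrist"); 
C=cloud(d,K,D,T); x,y,z=np.moveaxis(C,-1,0)
m=(z>.183)&(z<.2)&(abs(x-.574)<.1)&(abs(y-.33)<.1)
print(m.sum(),cv2.minAreaRect(C[m][:,:2].astype(np.float32)*1000),np.median(z[m]),arm.read_state()['ee_pos'])
E
```

```text
time: 7.1
ee_pos: [0.5763, 0.3308, 0.3043]
ee_rot: [-180.0, -0.0, 2.5]
contact_force: [0.7, 0.8, -0.7]
width: 0.655
finger_force: 0.0
2773 ((578.5762329101562, 333.6849365234375), (82.73866271972656, 167.74481201171875), 26.241716384887695) 0.19627306419611446 [0.57832443 0.33170959 0.3113828 ]
```

```bash
python3 -m jog '[{"rotation":[0,0,0],"delta_pos":[0,-0.0,0.02],"jaw":0.06},{"rotation":[0,0,0],"delta_pos":[-0.005,-0.03,0.04],"jaw":0.06},{"rotation":[0,0,0],"delta_pos":[-0.01,-0.08,0.04],"jaw":0.06},{"rotation":[0,0,0],"delta_pos":[-0.02,-0.12,0.04],"jaw":0.06},{"rotation":[0,0,0],"delta_pos":[-0.03,-0.165,0.04],"jaw":0.06},{"rotation":[0,0,0],"delta_pos":[-0.04,-0.21,0.04],"jaw":0.06},{"rotation":[0,0,0],"delta_pos":[-0.05,-0.255,0.04],"jaw":0.06},{"rotation":[0,0,0],"delta_pos":[-0.06,-0.3,0.04],"jaw":0.06},{"rotation":[0,0,0],"delta_pos":[-0.07,-0.345,0.04],"jaw":0.06},{"rotation":[0,0,0],"delta_pos":[-0.08,-0.35,0.04],"jaw":0.06}]'
python3 -m jog '[{"rotation":[0,0,0],"delta_pos":[0,0,0],"jaw":0.06},{"rotation":[0,0,0],"delta_pos":[0,0,0],"jaw":0.06},{"rotation":[0,0,0],"delta_pos":[0,0,0],"jaw":0.06}]'
python3 - <<'E'
from h import *
im,d,K,D,T=grab("wrist"); save("w3",im); np.savez("w3.npz",im=im,d=d,K=K,D=D,T=T)
im,d,K,D,T=grab("top"); np.savez("top1.npz",im=im,d=d,K=K,D=D,T=T)
C=cloud(d,K,D,T); x,y,z=np.moveaxis(C,-1,0)
m=(z>.181)&(z<.2)&(abs(x-.574)<.1)&(abs(y-.33)<.1)
print(m.sum(),cv2.minAreaRect(C[m][:,:2].astype(np.float32)*1000),np.median(z[m]))
E
```

```text
time: 8.15
ee_pos: [0.4958, -0.0232, 0.3419]
ee_rot: [179.9, -0.0, 2.3]
contact_force: [0.1, 0.2, 0.4]
width: 0.658
finger_force: 0.0
time: 8.45
ee_pos: [0.4967, -0.0182, 0.3419]
ee_rot: [-180.0, -0.0, 2.5]
contact_force: [0.2, 0.8, -0.0]
width: 0.658
finger_force: 0.0
422 ((573.258056640625, 331.25457763671875), (80.26445007324219, 25.807878494262695), 2.9598276615142822) 0.19038962308734025
```

View pics/w3.png

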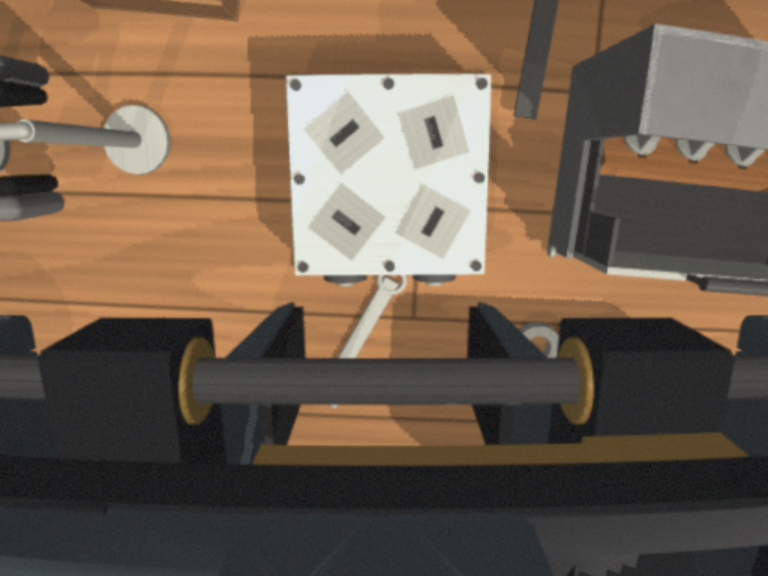

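Four dark slots show at about (345, 132), (433, 132), (346, 222), (432, 222); the defenders hang right (crown top at 190 mm). I'll measure the slots now, then again from a half-turned hand to cancel the camera bias.

```bash
cat >> h.py <<'E'
def slots(im,K,D,T):
    """slot centres and angle from dark blobs on the light cover, z=0.06 plane"""
    g=im.max(2); m=((g<85)).astype(np.uint8)
    cs,_=cv2.findContours(m,cv2.RETR_EXTERNAL,cv2.CHAIN_APPROX_NONE); out=[]
    for c in cs:
        if not 60<cv2.contourArea(c)<600: continue
        P=plane(c.reshape(-1,2),K,D,T,.06)
        r=cv2.minAreaRect(P[:,:2].astype(np.float32)*1000); w,h=r[1]
        a=r[2] if w>h else r[2]+90
        l,s=max(w,h),min(w,h)
        if 20<l<34 and 6<s<14 and abs(r[0][0]-546)<80 and abs(r[0][1]+17)<80: out.append((r[0][0],r[0][1],(a+90)%180-90,l,s))
    return np.array(sorted(out))
E
python3 - <<'E'
from h import *
f=np.load("w3.npz"); print(slots(f["im"],f["K"],f["D"],f["T"]).round(1)); print(f["T"][:3,3])
f=np.load("top1.npz"); print(slots(f["im"],f["K"],f["D"],f["T"]).round(1))
E
python3 -m jog '[{"rotation":[0,0,8.5],"delta_pos":[0.01,0,0],"jaw":0.06},{"rotation":[0,0,17],"delta_pos":[0.02,0,0],"jaw":0.06},{"rotation":[0,0,25.5],"delta_pos":[0.03,0,0],"jaw":0.06},{"rotation":[0,0,34],"delta_pos":[0.04,0,0],"jaw":0.06},{"rotation":[0,0,42.5],"delta_pos":[0.05,0,0],"jaw":0.06},{"rotation":[0,0,51],"delta_pos":[0.06,0,0],"jaw":0.06},{"rotation":[0,0,59.5],"delta_pos":[0.07,0,0],"jaw":0.06},{"rotation":[0,0,68],"delta_pos":[0.08,0,0],"jaw":0.06},{"rotation":[0,0,76.5],"delta_pos":[0.09,0,0],"jaw":0.06},{"rotation":[0,0,85],"delta_pos":[0.1,0,0],"jaw":0.06}]'
python3 -m jog '[{"rotation":[0,0,8.5],"delta_pos":[0,0,0],"jaw":0.06},{"rotation":[0,0,17],"delta_pos":[0.0,0,0],"jaw":0.06},{"rotation":[0,0,25.5],"delta_pos":[0.0,0,0],"jaw":0.06},{"rotation":[0,0,34],"delta_pos":[0,0,0],"jaw":0.06},{"rotation":[0,0,42.5],"delta_pos":[0,0,0],"jaw":0.06},{"rotation":[0,0,51],"delta_pos":[0,0,0],"jaw":0.06},{"rotation":[0,0,59.5],"delta_pos":[0,0,0],"jaw":0.06},{"rotation":[0,0,68],"delta_pos":[0,0,0],"jaw":0.06},{"rotation":[0,0,76.5],"delta_pos":[0,0,0],"jaw":0.06},{"rotation":[0,0,85],"delta_pos":[0,0,0],"jaw":0.06}]'
python3 -m jog '[{"rotation":[0,0,5],"delta_pos":[0,0,0],"jaw":0.06},{"rotation":[0,0,10],"delta_pos":[0,0,0],"jaw":0.06},{"rotation":[0,0,10],"delta_pos":[0,0,0],"jaw":0.06},{"rotation":[0,0,10],"delta_pos":[0,0,0],"jaw":0.06},{"rotation":[0,0,10],"delta_pos":[0,0,0],"jaw":0.06}]'
python3 - <<'E'
from h import *
im,d,K,D,T=grab("wrist"); np.savez("w4.npz",im=im,d=d,K=K,D=D,T=T);print(slots(im,K,D,T).round(1)); print(T[:3,3])
E
```

```text
[[515.2 -60.4 -25.1  24.    6.6]
 [590.8  23.8 -49.9  24.5   6.9]]
[ 0.56425473 -0.01510352  0.51254985]
[]
time: 9.55
ee_pos: [0.597, -0.0184, 0.3417]
ee_rot: [-180.0, -0.0, 87.9]
contact_force: [-0.2, -0.3, -0.3]
width: 0.657
finger_force: 0.0
time: 10.55
ee_pos: [0.5966, -0.0184, 0.3417]
ee_rot: [180.0, -0.0, 172.9]
contact_force: [0.5, 0.1, 0.2]
width: 0.659
finger_force: 0.0
time: 11.05
ee_pos: [0.5964, -0.0189, 0.3418]
ee_rot: [180.0, -0.0, -177.6]
contact_force: [-0.7, 0.5, -0.2]
width: 0.659
finger_force: 0.0
[[515.  -60.4 -25.4  25.    7.2]
 [590.4  23.8 -46.3  24.6   6.6]]
[ 0.53184448 -0.02159546  0.51254616]
```

```bash
sed -i 's/def slots(im,K,D,T)/def slots(im,K,D,T,t=85)/; s/g<85/g<t/; s/60<cv2/40<cv2/; s/6<s<14/5<s<14/' h.py; python3 - <<'E'
from h import *
for n in("w3","w4"):
  f=np.load(n+".npz")
  for t in(70,100,115,130): print(n,t,slots(f["im"],f["K"],f["D"],f["T"],t).round(1).tolist())
E
```

```text
w3 70 []
w3 100 [[510.6, 19.8, 55.4, 25.1, 7.9], [515.0, -60.2, -26.3, 24.8, 7.5], [590.5, 23.8, -47.6, 25.4, 7.6], [595.1, -56.3, 19.4, 25.3, 7.7]]
w3 115 [[510.7, 19.9, 55.4, 25.9, 8.4], [515.0, -60.2, -25.4, 26.1, 8.2], [590.6, 23.9, -49.9, 26.1, 8.8], [595.0, -56.1, 18.9, 26.2, 8.5]]
w3 130 [[510.7, 19.6, 55.3, 27.1, 9.3], [515.2, -60.2, -26.1, 26.5, 8.7], [590.7, 23.6, -48.2, 27.0, 9.2], [595.0, -56.0, 19.9, 26.9, 9.2]]
w4 70 []
w4 100 [[510.6, 19.5, 54.5, 25.4, 8.1], [515.0, -60.0, -25.6, 25.5, 7.7], [590.4, 23.8, -48.3, 25.1, 7.5], [595.0, -56.1, 20.0, 25.6, 7.5]]
w4 115 [[510.7, 19.8, 56.0, 26.6, 8.8], [514.8, -60.2, -25.6, 26.7, 8.4], [590.6, 23.7, -48.3, 26.6, 8.2], [594.6, -56.3, 20.0, 26.5, 8.4]]
w4 130 [[510.8, 19.5, 54.6, 26.8, 9.6], [515.2, -60.1, -25.6, 27.2, 8.9], [590.4, 23.5, -48.3, 27.0, 8.8], [594.8, -56.0, 20.0, 27.0, 8.9]]
```

Slot positions agree within 0.3 mm between the two hand orientations, so the camera bias is negligible. Now to the bin.

```bash
python3 -m jog '[{"rotation":[0,0,-8.5],"delta_pos":[-0.008,-0.03,0.0],"jaw":0.06},{"rotation":[0,0,-17],"delta_pos":[-0.016,-0.06,0.0],"jaw":0.06},{"rotation":[0,0,-25.5],"delta_pos":[-0.024,-0.09,0],"jaw":0.06},{"rotation":[0,0,-34],"delta_pos":[-0.032,-0.12,0],"jaw":0.06},{"rotation":[0,0,-42.5],"delta_pos":[-0.04,-0.15,0],"jaw":0.06},{"rotation":[0,0,-51],"delta_pos":[-0.048,-0.19,0],"jaw":0.06},{"rotation":[0,0,-59.5],"delta_pos":[-0.056,-0.23,0],"jaw":0.06},{"rotation":[0,0,-68],"delta_pos":[-0.064,-0.27,0],"jaw":0.06},{"rotation":[0,0,-76.5],"delta_pos":[-0.072,-0.31,0],"jaw":0.06},{"rotation":[0,0,-85],"delta_pos":[-0.08,-0.34,0],"jaw":0.06}]'
python3 -m jog '[{"rotation":[0,0,-8.5],"delta_pos":[-0.01,-0.026,0],"jaw":0.06},{"rotation":[0,0,-8.8],"delta_pos":[-0.016,-0.026,0],"jaw":0.06},{"rotation":[0,0,-8.8],"delta_pos":[-0.016,-0.026,0],"jaw":0.06},{"rotation":[0,0,-8.8],"delta_pos":[-0.016,-0.026,0],"jaw":0.06}]'
python3 - <<'E'
from h import *
im,d,K,D,T=grab("wrist"); save("w5",im); np.savez("w5.npz",im=im,d=d,K=K,D=D,T=T)
C=cloud(d,K,D,T); x,y,z=np.moveaxis(C,-1,0)
b=(y>-.46)&(y<-.2)&(x>.35)&(x<.7)
for a,e in((.13,.146),(.146,.152),(.152,.157),(.157,.163)):
    m=b&(z>a)&(z<e); print(a,m.sum(), cv2.minAreaRect(C[m][:,:2].astype(np.float32)*1000) if m.sum()>4 else 0)
# front profile along mid
m=b&(abs(y+.315)<.01)&(x<.6); 
for xx in np.arange(.44,.6,.005):
    q=m&(abs(x-xx)<.0025); print(round(xx,3), q.sum() and (np.percentile(z[q],[5,95]).round(3)))
E
```

```text
time: 12.1
ee_pos: [0.5157, -0.3615, 0.3418]
ee_rot: [-180.0, 0.0, 97.0]
contact_force: [-0.5, -0.5, 0.1]
width: 0.655
finger_force: 0.0
time: 12.5
ee_pos: [0.5006, -0.3845, 0.3421]
ee_rot: [180.0, -0.0, 88.8]
contact_force: [-0.5, 0.6, -0.2]
width: 0.661
finger_force: 0.0
0.13 0 0
0.146 292 ((537.3104858398438, -308.20953369140625), (195.6126251220703, 112.42546081542969), 88.12995910644531)
0.152 2391 ((574.7014770507812, -324.01422119140625), (238.22491455078125, 187.4053497314453), 88.57593536376953)
0.157 13213 ((629.9432983398438, -325.395263671875), (237.66729736328125, 76.37660217285156), 88.19297790527344)
0.44 [-0.001  0.002]
0.445 [-0.002  0.002]
0.45 [-0.002  0.001]
0.455 [-0.001  0.001]
0.46 [-0.001  0.001]
0.465 [-0.002  0.001]
0.47 [-0.001  0.001]
0.475 0
0.48 [0.15  0.153]
0.485 [0.153 0.155]
0.49 [0.023 0.155]
0.495 [0.022 0.026]
0.5 [0.023 0.026]
0.505 [0.513 0.513]
0.51 [0.023 0.025]
0.515 [0.022 0.025]
0.52 [0.022 0.025]
0.525 [0.023 0.026]
0.53 [0.022 0.025]
0.535 [0.023 0.026]
0.54 [0.023 0.026]
0.545 [0.023 0.026]
0.55 [0.022 0.025]
0.555 [0.023 0.026]
0.56 [0.023 0.026]
0.565 [0.023 0.065]
0.57 [0.025 0.073]
0.575 [0.073 0.076]
0.58 [0.07  0.074]
0.585 [0.067 0.071]
0.59 [0.064 0.07 ]
0.595 [0.061 0.159]
```

View pics/w5.png

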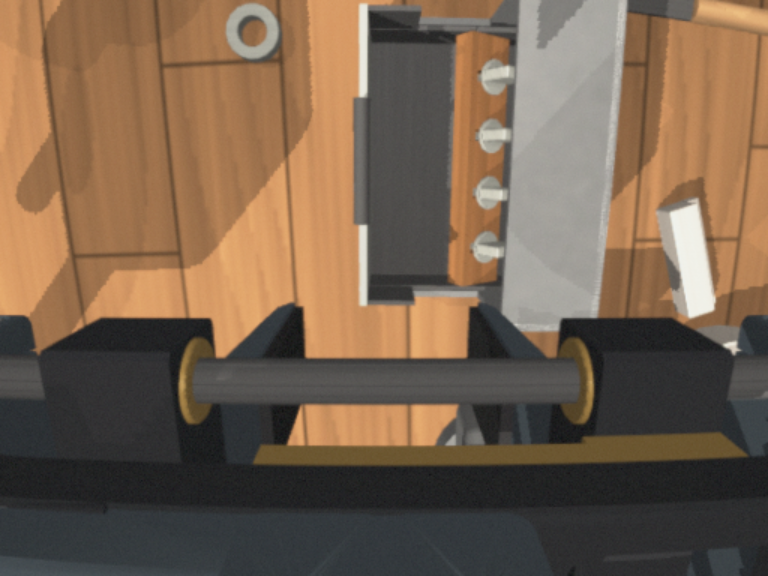

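The wrist view shows the bar at about (362, 160) and four studs at x≈490, y≈77–248 in the block.

```bash
python3 - <<'E'
from h import *
f=np.load("w5.npz"); C=cloud(f["d"],f["K"],f["D"],f["T"]); x,y,z=np.moveaxis(C,-1,0)
m=(x<.5)&(x>.46)&(z>.143)&(z<.16)&(y<-.2)&(y>-.45); P=C[m]; print(P.min(0),P.max(0))
r=cv2.minAreaRect(P[:,:2].astype(np.float32)*1000); print(r)
for a in np.arange(-.38,-.25,.02):
    q=P[abs(P[:,1]-a)<.01]; print(round(a,2),len(q), q.size and (q[:,0].min().round(4),q[:,0].max().round(4), q[q[:,2]>np.percentile(q[:,2],80),0].mean().round(4)))
m=(z>.155)&(z<.163)&(x>.5)&(x<.7)&(y<-.2)&(y>-.46)
for a in (-.42,-.38,-.34,-.30,-.26,-.22):
    q=C[m&(abs(y-a)<.01)]; print(a, np.percentile(q[:,0],[.5,99.5]).round(4) if len(q) else 0)
print(C[m][:,1].min(),C[m][:,1].max())
E
```

```text
[ 0.47951628 -0.36029401  0.14859285] [ 0.49294844 -0.27092806  0.1561006 ]
((486.21905517578125, -315.603515625), (89.11546325683594, 11.194278717041016), 88.47089385986328)
-0.38 0 0
-0.36 103 (np.float64(0.4795), np.float64(0.4909), np.float64(0.4855))
-0.34 201 (np.float64(0.4798), np.float64(0.4914), np.float64(0.4855))
-0.32 208 (np.float64(0.4805), np.float64(0.4919), np.float64(0.4864))
-0.3 207 (np.float64(0.4811), np.float64(0.4924), np.float64(0.4868))
-0.28 208 (np.float64(0.4818), np.float64(0.4929), np.float64(0.4872))
-0.26 0 0
-0.42 [0.5896 0.6639]
-0.38 [0.5908 0.6656]
-0.34 [0.5922 0.6667]
-0.3 [0.5929 0.668 ]
-0.26 [0.5946 0.6694]
-0.22 [0.5957 0.6703]
-0.4442955744068502 -0.20726722708969553
```

```bash
python3 -m jog '[{"rotation":[0,0,-0.5],"delta_pos":[-0.0143,0.03,-0.0],"jaw":0.06},{"rotation":[0,0,-0.5],"delta_pos":[-0.0143,0.069,-0.02],"jaw":0.06},{"rotation":[0,0,-0.5],"delta_pos":[-0.0143,0.069,-0.06],"jaw":0.06},{"rotation":[0,0,-0.5],"delta_pos":[-0.0143,0.069,-0.1],"jaw":0.06},{"rotation":[0,0,-0.5],"delta_pos":[-0.0143,0.069,-0.14],"jaw":0.06},{"rotation":[0,0,-0.5],"delta_pos":[-0.0143,0.069,-0.175],"jaw":0.06},{"rotation":[0,0,-0.5],"delta_pos":[-0.0143,0.069,-0.195],"jaw":0.06},{"rotation":[0,0,-0.5],"delta_pos":[-0.0143,0.069,-0.206],"jaw":0.05},{"rotation":[0,0,-0.5],"delta_pos":[-0.0143,0.069,-0.206],"jaw":0.03},{"rotation":[0,0,-0.5],"delta_pos":[-0.0143,0.069,-0.206],"jaw":0.008}]'
python3 -m jog '[{"rotation":[0,0,0],"delta_pos":[0,0,0],"jaw":0.008},{"rotation":[0,0,0],"delta_pos":[0,0,0],"jaw":0.008},{"rotation":[0,0,0],"delta_pos":[0,0,0],"jaw":0.008},{"rotation":[0,0,0],"delta_pos":[0,0,0],"jaw":0.008},{"rotation":[0,0,0],"delta_pos":[0,0,0],"jaw":0.008}]'
```

```text
time: 13.55
ee_pos: [0.4867, -0.3164, 0.1369]
ee_rot: [179.9, 0.0, 88.2]
contact_force: [-0.1, -0.9, 0.0]
width: 0.428
finger_force: 0.0
time: 14.05
ee_pos: [0.4843, -0.3163, 0.1364]
ee_rot: [-179.8, 0.0, 88.2]
contact_force: [-13.7, -1.1, 12.4]
width: 0.124
finger_force: 30.0
```

```bash
python3 -m jog '[{"rotation":[0,0,0],"delta_pos":[-0.008,0.0002,0],"jaw":0.008},{"rotation":[0,0,0],"delta_pos":[-0.0145,0.0004,0],"jaw":0.008},{"rotation":[0,0,0],"delta_pos":[-0.021,0.0006,-0.001],"jaw":0.008},{"rotation":[0,0,0],"delta_pos":[-0.027,0.0008,-0.002],"jaw":0.008}]'
python3 -m jog '[{"rotation":[0,0,0],"delta_pos":[-0.0065,0.0002,-0.001],"jaw":0.008},{"rotation":[0,0,0],"delta_pos":[-0.0125,0.0004,-0.003],"jaw":0.008},{"rotation":[0,0,0],"delta_pos":[-0.0185,0.0006,-0.005],"jaw":0.008},{"rotation":[0,0,0],"delta_pos":[-0.0246,0.0008,-0.007],"jaw":0.008}]'
```

```text
time: 14.45
ee_pos: [0.461, -0.3158, 0.1351]
ee_rot: [179.7, 0.1, 88.2]
contact_force: [12.2, 5.1, 2.2]
width: 0.124
finger_force: 30.0
time: 14.85
ee_pos: [0.4362, -0.3151, 0.1282]
ee_rot: [179.7, 0.1, 88.2]
contact_force: [10.7, 4.4, 3.3]
width: 0.121
finger_force: 30.0
```

```bash
python3 -m jog '[{"rotation":[0,0,0],"delta_pos":[-0.006,0.0002,-0.0026],"jaw":0.008},{"rotation":[0,0,0],"delta_pos":[-0.0116,0.0004,-0.0053],"jaw":0.008},{"rotation":[0,0,0],"delta_pos":[-0.017,0.0006,-0.0083],"jaw":0.008},{"rotation":[0,0,0],"delta_pos":[-0.0227,0.0008,-0.0116],"jaw":0.008},{"rotation":[0,0,0],"delta_pos":[-0.0245,0.0008,-0.0126],"jaw":0.008}]'
```

```text
time: 15.35
ee_pos: [0.4113, -0.3145, 0.1152]
ee_rot: [179.8, 0.1, 88.1]
contact_force: [16.9, 8.7, 15.9]
width: 0.125
finger_force: 30.0
```

```bash
python3 -m jog '[{"rotation":[0,0,0],"delta_pos":[-0.0013,0,-0.0008],"jaw":0.008},{"rotation":[0,0,0],"delta_pos":[-0.0026,0,-0.0016],"jaw":0.008}]'
python3 -m jog '[{"rotation":[0,0,0],"delta_pos":[0.001,0,0.0005],"jaw":0.03},{"rotation":[0,0,0],"delta_pos":[0.001,0,0.0005],"jaw":0.05},{"rotation":[0,0,0],"delta_pos":[0.001,0,0.0005],"jaw":0.05},{"rotation":[0,0,0],"delta_pos":[0.001,0,0.01],"jaw":0.05},{"rotation":[0,0,0],"delta_pos":[0.0,0,0.05],"jaw":0.05},{"rotation":[0,0,0],"delta_pos":[0.02,-0.02,0.1],"jaw":0.05},{"rotation":[0,0,0],"delta_pos":[0.06,-0.05,0.14],"jaw":0.05},{"rotation":[0,0,0],"delta_pos":[0.1,-0.07,0.18],"jaw":0.05},{"rotation":[0,0,0],"delta_pos":[0.115,-0.08,0.21],"jaw":0.05},{"rotation":[0,0,0],"delta_pos":[0.115,-0.08,0.22],"jaw":0.05}]'
python3 -m jog '[{"rotation":[0,0,0],"delta_pos":[0,0,0],"jaw":0.05},{"rotation":[0,0,0],"delta_pos":[0,0,0],"jaw":0.05},{"rotation":[0,0,0],"delta_pos":[0,0,0],"jaw":0.05}]'
python3 - <<'E'
from h import *
im,d,K,D,T=grab("wrist"); save("w6",im); np.savez("w6.npz",im=im,d=d,K=K,D=D,T=T)
C=cloud(d,K,D,T); x,y,z=np.moveaxis(C,-1,0)
m=(z>.138)&(z<.156)&(x>.5)&(x<.59)&(y<-.2)&(y>-.45)
n,L,s,c=cv2.connectedComponentsWithStats(m.astype(np.uint8))
for i in range(1,n):
    if s[i,4]>25: print(s[i,4],cv2.minAreaRect(C[L==i][:,:2].astype(np.float32)*1000),np.percentile(z[L==i],[5,50,95]).round(4),c[i].round())
E
```

```text
time: 15.55
ee_pos: [0.4112, -0.3147, 0.1149]
ee_rot: [179.5, 0.1, 88.1]
contact_force: [26.9, 18.4, 33.8]
width: 0.123
finger_force: 30.0
time: 16.55
ee_pos: [0.5244, -0.3953, 0.3362]
ee_rot: [179.8, 0.1, 88.2]
contact_force: [0.0, 1.2, -1.2]
width: 0.548
finger_force: 0.0
time: 16.85
ee_pos: [0.5214, -0.3933, 0.3317]
ee_rot: [-179.9, -0.1, 88.2]
contact_force: [0.3, -0.2, -1.1]
width: 0.547
finger_force: 0.0
1508 ((578.67236328125, -324.98541259765625), (217.5150146484375, 17.33359146118164), 85.69965362548828) [0.1388 0.1439 0.1462] [307. 101.]
352 ((554.2962036132812, -242.8858184814453), (9.761528968811035, 29.685962677001953), 88.83663177490234) [0.1405 0.1477 0.1493] [283.  26.]
314 ((552.4964599609375, -292.53094482421875), (10.148289680480957, 30.372800827026367), 88.43569946289062) [0.144  0.1477 0.1493] [282.  76.]
275 ((550.5738525390625, -341.8891906738281), (9.524267196655273, 29.11811637878418), 88.45877838134766) [0.1409 0.1476 0.149 ] [282. 124.]
257 ((549.8154296875, -392.3157958984375), (10.208854675292969, 27.803585052490234), 88.2680435180664) [0.1435 0.1476 0.149 ] [281. 169.]
```

View pics/w6.png

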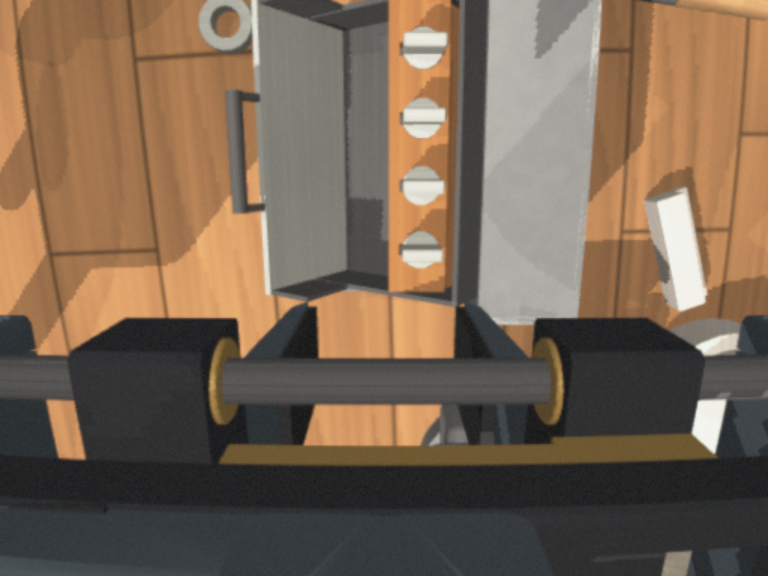

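The bin is fully tilted; four upright wings at about (425, 45), (425, 117), (425, 186), (422, 250). I'll check clearances around the wings.

```bash
python3 - <<'E'
from h import *
f=np.load("w6.npz"); C=cloud(f["d"],f["K"],f["D"],f["T"]); x,y,z=np.moveaxis(C,-1,0)
for yy in(-.317,-.267):
    print(yy,[(round(a*1000),(z[(abs(y-yy)<.004)&(abs(x-a)<.002)]*1000).round().astype(int)[[0,-1]].tolist()) for a in np.arange(.52,.606,.004) if ((abs(y-yy)<.004)&(abs(x-a)<.002)).any()])
for xx in(.54,.56):
    print(xx,[(round(a*1000),(z[(abs(x-xx)<.004)&(abs(y-a)<.002)]*1000).round().astype(int)[[0,-1]].tolist()) for a in list(np.arange(-.23,-.195,.004))+list(np.arange(-.45,-.405,.004)) if ((abs(x-xx)<.004)&(abs(y-a)<.002)).any()])
print(f["T"][:3,3])
E
```

```text
-0.317 [(520, [49, 50]), (524, [50, 54]), (528, [117, 56]), (532, [118, 118]), (536, [116, 118]), (540, [117, 118]), (544, [119, 117]), (548, [119, 119]), (552, [119, 119]), (556, [118, 119]), (560, [118, 118]), (564, [118, 119]), (568, [119, 118]), (572, [119, 107]), (576, [143, 147]), (580, [146, 142]), (584, [140, 137]), (588, [133, 131]), (592, [152, 124]), (596, [156, 118]), (600, [158, 116]), (604, [156, 159])]
-0.267 [(520, [49, 48]), (524, [52, 52]), (528, [117, 54]), (532, [118, 118]), (536, [119, 118]), (540, [116, 117]), (544, [118, 118]), (548, [118, 119]), (552, [118, 117]), (556, [120, 118]), (560, [119, 119]), (564, [118, 119]), (568, [118, 119]), (572, [118, 118]), (576, [142, 105]), (580, [146, 99]), (584, [141, 95]), (588, [136, 132]), (592, [157, 126]), (596, [156, 119]), (600, [159, 117]), (604, [160, 159])]
0.54 [(-230, [118, 61]), (-226, [118, 118]), (-222, [119, 118]), (-218, [119, 118]), (-214, [119, 118]), (-210, [119, 116]), (-434, [118, 123]), (-430, [118, 124]), (-426, [116, 125]), (-422, [118, 119]), (-418, [117, 118]), (-414, [118, 119]), (-410, [118, 119]), (-406, [119, 118])]
0.56 [(-230, [122, 122]), (-226, [120, 116]), (-222, [119, 117]), (-218, [118, 117]), (-214, [118, 117]), (-210, [118, 116]), (-434, [136, 138]), (-430, [113, 140]), (-426, [116, 119]), (-422, [117, 118]), (-418, [117, 118]), (-414, [119, 120]), (-410, [116, 119]), (-406, [117, 119])]
[ 0.52530449 -0.3272394   0.50252234]
```

```bash
python3 -m jog '[{"rotation":[0,0,-8.5],"delta_pos":[0.003,0.02,0],"jaw":0.03},{"rotation":[0,0,-17],"delta_pos":[0.006,0.04,0],"jaw":0.03},{"rotation":[0,0,-25.5],"delta_pos":[0.009,0.06,0],"jaw":0.03},{"rotation":[0,0,-34],"delta_pos":[0.012,0.08,0],"jaw":0.03},{"rotation":[0,0,-42.5],"delta_pos":[0.016,0.1,0],"jaw":0.03},{"rotation":[0,0,-51],"delta_pos":[0.02,0.12,-0.01],"jaw":0.03},{"rotation":[0,0,-59.5],"delta_pos":[0.024,0.14,-0.03],"jaw":0.03},{"rotation":[0,0,-68],"delta_pos":[0.03,0.1505,-0.06],"jaw":0.03},{"rotation":[0,0,-76.5],"delta_pos":[0.0325,0.1505,-0.09],"jaw":0.03},{"rotation":[0,0,-85],"delta_pos":[0.0325,0.1505,-0.12],"jaw":0.03}]'
python3 -m jog '[{"rotation":[0,0,-4.8],"delta_pos":[0,0,-0.012],"jaw":0.03},{"rotation":[0,0,-4.8],"delta_pos":[0,0,-0.012],"jaw":0.03},{"rotation":[0,0,-4.8],"delta_pos":[0,0,-0.012],"jaw":0.03},{"rotation":[0,0,-4.8],"delta_pos":[0,0,-0.012],"jaw":0.03}]'
```

```text
time: 17.9
ee_pos: [0.5542, -0.2425, 0.2112]
ee_rot: [-180.0, 0.0, 2.9]
contact_force: [0.2, 0.4, 0.0]
width: 0.329
finger_force: 0.0
time: 18.3
ee_pos: [0.5551, -0.2436, 0.2017]
ee_rot: [180.0, -0.1, -1.5]
contact_force: [-0.2, -0.2, 0.3]
width: 0.33
finger_force: 0.0
```

```bash
python3 -m jog '[{"rotation":[0,0,0],"delta_pos":[-0.0007,0.0,-0.02],"jaw":0.03},{"rotation":[0,0,0],"delta_pos":[-0.0007,0.0,-0.045],"jaw":0.03},{"rotation":[0,0,0],"delta_pos":[-0.0007,0.0,-0.062],"jaw":0.03},{"rotation":[0,0,0],"delta_pos":[-0.0007,0.0,-0.071],"jaw":0.03},{"rotation":[0,0,0],"delta_pos":[-0.0007,0.0,-0.071],"jaw":0.02},{"rotation":[0,0,0],"delta_pos":[-0.0007,0.0,-0.071],"jaw":0.006},{"rotation":[0,0,0],"delta_pos":[-0.0007,0.0,-0.071],"jaw":0.006},{"rotation":[0,0,0],"delta_pos":[-0.0007,0.0,-0.071],"jaw":0.006},{"rotation":[0,0,0],"delta_pos":[-0.0007,0.0,-0.071],"jaw":0.006}]'
python3 -m jog '[{"rotation":[0,0,0],"delta_pos":[0,0,0.01],"jaw":0.006},{"rotation":[0,0,0],"delta_pos":[0,0,0.03],"jaw":0.006},{"rotation":[0,0,0],"delta_pos":[0,0,0.06],"jaw":0.006},{"rotation":[0,0,0],"delta_pos":[0,0,0.09],"jaw":0.006}]'
```

```text
time: 19.2
ee_pos: [0.5548, -0.2437, 0.1308]
ee_rot: [179.9, -0.1, -1.6]
contact_force: [0.1, -0.1, 6.8]
width: 0.104
finger_force: 30.0
time: 19.6
ee_pos: [0.5538, -0.2432, 0.2213]
ee_rot: [-180.0, 0.0, -1.6]
contact_force: [1.1, 0.0, -0.1]
width: 0.105
finger_force: 30.0
```

```bash
python3 -m jog '[{"rotation":[0,0,-4],"delta_pos":[-0.008,0.035,0],"jaw":0.006},{"rotation":[0,0,-10],"delta_pos":[-0.016,0.075,0],"jaw":0.006},{"rotation":[0,0,-16],"delta_pos":[-0.024,0.115,0],"jaw":0.006},{"rotation":[0,0,-24.1],"delta_pos":[-0.032,0.155,0],"jaw":0.006},{"rotation":[0,0,-24.1],"delta_pos":[-0.039,0.1829,-0.01],"jaw":0.006},{"rotation":[0,0,-24.1],"delta_pos":[-0.039,0.1829,-0.05],"jaw":0.006},{"rotation":[0,0,-24.1],"delta_pos":[-0.039,0.1829,-0.09],"jaw":0.006},{"rotation":[0,0,-24.1],"delta_pos":[-0.039,0.1829,-0.123],"jaw":0.006},{"rotation":[0,0,-24.1],"delta_pos":[-0.039,0.1829,-0.123],"jaw":0.006},{"rotation":[0,0,-24.1],"delta_pos":[-0.039,0.1829,-0.123],"jaw":0.006}]'
python3 -m jog '[{"rotation":[0,0,0],"delta_pos":[0,0,-0.004],"jaw":0.006},{"rotation":[0,0,0],"delta_pos":[0,0,-0.008],"jaw":0.006},{"rotation":[0,0,0],"delta_pos":[0,0,-0.012],"jaw":0.006},{"rotation":[0,0,0],"delta_pos":[0,0,-0.012],"jaw":0.006}]'
```

```text
time: 20.6
ee_pos: [0.5154, -0.0605, 0.0977]
ee_rot: [180.0, 0.0, -25.7]
contact_force: [-0.6, 0.4, -0.6]
width: 0.107
finger_force: 30.0
time: 21.0
ee_pos: [0.5151, -0.0605, 0.0847]
ee_rot: [-180.0, -0.0, -25.7]
contact_force: [0.8, -0.1, -1.1]
width: 0.108
finger_force: 30.0
```

```bash
python3 -m jog '[{"rotation":[0,0,0],"delta_pos":[0,0,-0.003],"jaw":0.006},{"rotation":[0,0,0],"delta_pos":[0,0,-0.006],"jaw":0.006},{"rotation":[0,0,0],"delta_pos":[0,0,-0.008],"jaw":0.006},{"rotation":[0,0,0],"delta_pos":[0,0,-0.008],"jaw":0.006}]'; python3 -m jog '[{"rotation":[0,0,0],"delta_pos":[0,0,-0.003],"jaw":0.006},{"rotation":[0,0,0],"delta_pos":[0,0,-0.006],"jaw":0.006},{"rotation":[0,0,0],"delta_pos":[0,0,-0.007],"jaw":0.006},{"rotation":[0,0,0],"delta_pos":[0,0,-0.007],"jaw":0.006}]'
```

```text
time: 21.4
ee_pos: [0.5153, -0.0605, 0.0766]
ee_rot: [-180.0, -0.0, -25.7]
contact_force: [-0.0, -0.5, 4.9]
width: 0.11
finger_force: 30.0
time: 21.8
ee_pos: [0.5159, -0.0608, 0.071]
ee_rot: [-180.0, -0.1, -25.7]
contact_force: [-4.0, -0.1, 30.8]
width: 0.106
finger_force: 30.0
```

```bash
python3 -m jog '[{"rotation":[0,0,8.5],"delta_pos":[-0.0005,0,0.0008],"jaw":0.006},{"rotation":[0,0,17],"delta_pos":[-0.0005,0,0.0008],"jaw":0.006},{"rotation":[0,0,25.5],"delta_pos":[-0.0005,0,0.0008],"jaw":0.006},{"rotation":[0,0,34],"delta_pos":[-0.0005,0,0.0008],"jaw":0.006},{"rotation":[0,0,42.5],"delta_pos":[-0.0005,0,0.0008],"jaw":0.006},{"rotation":[0,0,51],"delta_pos":[-0.0005,0,0.0008],"jaw":0.006},{"rotation":[0,0,59.5],"delta_pos":[-0.0005,0,0.0008],"jaw":0.006},{"rotation":[0,0,68],"delta_pos":[-0.0005,0,0.0008],"jaw":0.006},{"rotation":[0,0,76.5],"delta_pos":[-0.0005,0,0.0008],"jaw":0.006},{"rotation":[0,0,85],"delta_pos":[-0.0005,0,0.0008],"jaw":0.006}]'
python3 -m jog '[{"rotation":[0,0,5],"delta_pos":[0,0,0],"jaw":0.006},{"rotation":[0,0,5],"delta_pos":[0,0,0],"jaw":0.006},{"rotation":[0,0,5],"delta_pos":[0,0,0],"jaw":0.006}]'; python3 -c "
from station import arm; print(arm.read_state()['moment'])"
```

```text
time: 22.8
ee_pos: [0.515, -0.06, 0.0711]
ee_rot: [180.0, -0.1, 59.6]
contact_force: [-0.5, 5.6, 15.0]
width: 0.107
finger_force: 30.0
time: 23.1
ee_pos: [0.515, -0.06, 0.0711]
ee_rot: [180.0, -0.1, 64.3]
contact_force: [-0.6, 6.0, 14.3]
width: 0.108
finger_force: 30.0
[1.19591958 0.09909137 0.10062946]
```

```bash
python3 -m jog '[{"rotation":[0,0,0],"delta_pos":[0,0,0.003],"jaw":0.006},{"rotation":[0,0,0],"delta_pos":[0,0,0.006],"jaw":0.006},{"rotation":[0,0,0],"delta_pos":[0,0,0.006],"jaw":0.02},{"rotation":[0,0,0],"delta_pos":[0,0,0.006],"jaw":0.03},{"rotation":[0,0,0],"delta_pos":[0,0,0.006],"jaw":0.03},{"rotation":[0,0,0],"delta_pos":[0,0,0.03],"jaw":0.03},{"rotation":[0,0,0],"delta_pos":[-0.005,0,0.07],"jaw":0.03},{"rotation":[0,0,0],"delta_pos":[-0.005,0,0.11],"jaw":0.03},{"rotation":[0,0,0],"delta_pos":[-0.005,0,0.14],"jaw":0.03}]'
cat >> h.py <<'E'
def wings(zlo,zhi,box):
    im,d,K,D,T=grab("wrist"); C=cloud(d,K,D,T); x,y,z=np.moveaxis(C,-1,0)
    m=(z>zlo)&(z<zhi)&(x>box[0])&(x<box[1])&(y>box[2])&(y<box[3])
    n,L,s,c=cv2.connectedComponentsWithStats(m.astype(np.uint8))
    for i in range(1,n):
        if s[i,4]>25:
            r=cv2.minAreaRect(C[L==i][:,:2].astype(np.float32)*1000); w,h=r[1]; a=r[2]+(0 if w>h else 90)
            print(s[i,4],np.round(r[0],1),"ang",round((a+90)%180-90,1),np.round(r[1],1),"z",np.percentile(z[L==i],[50,95]).round(4))
    return im
E
python3 - <<'E'
from h import *
im=wings(.078,.12,(.46,.64,-.11,.08)); save("w7",im)
E
```

```text
time: 24.0
ee_pos: [0.5097, -0.0606, 0.2127]
ee_rot: [179.9, -0.0, 64.3]
contact_force: [1.2, 0.6, -0.3]
width: 0.328
finger_force: 0.0
380 [518.4 -62.3] ang 63.8 [30.4  9.5] z [0.0986 0.0998]
```

View pics/w7.png

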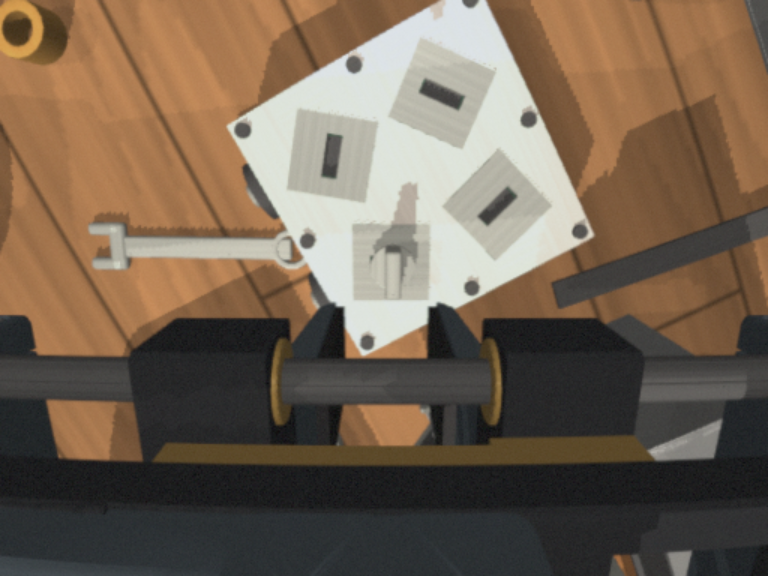

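```bash
python3 - <<'E'
from h import *
im,d,K,D,T=grab("wrist"); C=cloud(d,K,D,T); x,y,z=np.moveaxis(C,-1,0); print(T[:3,3], arm.read_state()['ee_pos'])
def st(n,cx,cy,r): m=(abs(x-cx)<r)&(abs(y-cy)<r); print(n,m.sum(),np.percentile(z[m],[5,50,95]).round(4))
st("slotA plate",.5107-.018,.0197,.003); st("slotD plate",.5949-.018,-.0561,.003); st("cover mid",.553,-.018,.005); st("B plate",.515-.018,-.06-.008,.003);st("B plate2",.515+.018,-.06+.008,.003)
st("bench",.45,.02,.01)
m=(z>.066)&(z<.115)&(abs(x-.515)<.03)&(abs(y+.06)<.03); P=C[m]
u=np.array([np.cos(np.radians(64)),np.sin(np.radians(64))]); a=(P[:,:2]-[.515,-.0602])@u*1000; b=(P[:,:2]-[.515,-.0602])@[-u[1],u[0]]*1000
for k in range(-20,24,4):
    q=(a>k)&(a<k+4)
    if q.any(): print(k,q.sum(),np.percentile(P[q,2],[5,50,95]).round(4),b[q].min().round(1),b[q].max().round(1))
save("w8",im[120:220,200:320],5)
E
```

```text
[ 0.54063113 -0.00093953  0.38502339] [ 0.51149512 -0.06096295  0.21425332]
slotA plate 37 [0.0562 0.0574 0.0584]
slotD plate 545 [0.0581 0.3097 0.3112]
cover mid 104 [0.0548 0.0559 0.0573]
B plate 35 [0.0565 0.0577 0.1127]
B plate2 344 [0.0575 0.2442 0.2975]
bench 198 [0.0346 0.0486 0.0502]
-16 47 [0.0672 0.092  0.0931] -8.5 6.6
-12 81 [0.0662 0.0912 0.0933] -12.5 10.6
-8 93 [0.0662 0.0678 0.0934] -15.3 12.6
-4 90 [0.0662 0.0677 0.0934] -15.3 12.6
0 105 [0.0662 0.0677 0.0931] -15.3 12.6
4 93 [0.0663 0.0906 0.0933] -13.2 10.6
8 64 [0.0663 0.0919 0.0933] -11.1 8.6
12 66 [0.0677 0.0855 0.0929] -6.2 3.7
```

View pics/w8.png

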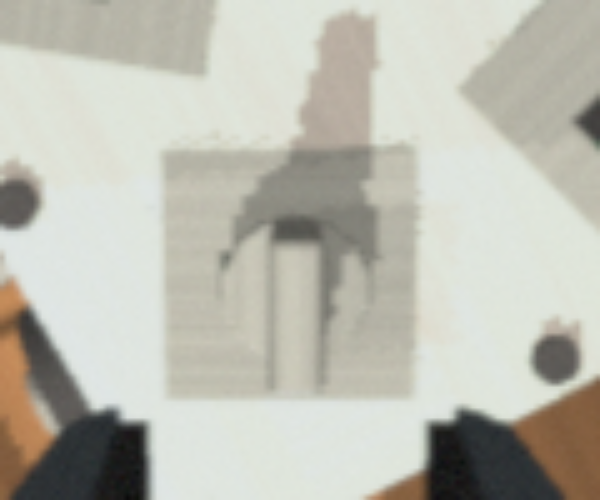

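Settled, the wing top is 35.5 mm above the plate, square to the slot: stud locked at 12 mm. Next stud.

```bash
python3 -m jog '[{"rotation":[0,0,-8.3],"delta_pos":[0.004,-0.025,0],"jaw":0.03},{"rotation":[0,0,-16.6],"delta_pos":[0.009,-0.055,0],"jaw":0.03},{"rotation":[0,0,-25],"delta_pos":[0.014,-0.085,0],"jaw":0.03},{"rotation":[0,0,-33],"delta_pos":[0.02,-0.115,0],"jaw":0.03},{"rotation":[0,0,-41],"delta_pos":[0.026,-0.145,0],"jaw":0.03},{"rotation":[0,0,-49],"delta_pos":[0.032,-0.18,0],"jaw":0.03},{"rotation":[0,0,-57],"delta_pos":[0.04,-0.21,0],"jaw":0.03},{"rotation":[0,0,-65.9],"delta_pos":[0.043,-0.2323,0],"jaw":0.03},{"rotation":[0,0,-65.9],"delta_pos":[0.043,-0.2323,0],"jaw":0.03},{"rotation":[0,0,-65.9],"delta_pos":[0.043,-0.2323,-0.02],"jaw":0.03}]'
python3 -m jog '[{"rotation":[0,0,0],"delta_pos":[0,0,-0.02],"jaw":0.03},{"rotation":[0,0,0],"delta_pos":[0,0,-0.04],"jaw":0.03},{"rotation":[0,0,0],"delta_pos":[0,0,-0.059],"jaw":0.03},{"rotation":[0,0,0],"delta_pos":[0,0,-0.059],"jaw":0.02},{"rotation":[0,0,0],"delta_pos":[0,0,-0.059],"jaw":0.006},{"rotation":[0,0,0],"delta_pos":[0,0,-0.059],"jaw":0.006},{"rotation":[0,0,0],"delta_pos":[0,0,-0.059],"jaw":0.006},{"rotation":[0,0,0],"delta_pos":[0,0,-0.059],"jaw":0.006},{"rotation":[0,0,0],"delta_pos":[0,0,-0.059],"jaw":0.006}]'
python3 -m jog '[{"rotation":[0,0,0],"delta_pos":[0,0,0.01],"jaw":0.006},{"rotation":[0,0,0],"delta_pos":[0,0,0.03],"jaw":0.006},{"rotation":[0,0,0],"delta_pos":[0,0,0.06],"jaw":0.006},{"rotation":[0,0,0],"delta_pos":[0,0,0.09],"jaw":0.006}]'
```

```text
time: 25.1
ee_pos: [0.5534, -0.2937, 0.1914]
ee_rot: [179.9, -0.1, -1.6]
contact_force: [0.4, 1.0, 0.8]
width: 0.328
finger_force: 0.0
time: 26.0
ee_pos: [0.553, -0.2929, 0.1323]
ee_rot: [180.0, -0.1, -1.6]
contact_force: [0.0, 1.4, 6.6]
width: 0.109
finger_force: 30.0
time: 26.4
ee_pos: [0.5524, -0.2927, 0.223]
ee_rot: [-180.0, 0.0, -1.6]
contact_force: [0.4, -0.8, -1.2]
width: 0.109
finger_force: 30.0
```

```bash
python3 -m jog '[{"rotation":[0,0,5],"delta_pos":[0.006,0.035,0],"jaw":0.006},{"rotation":[0,0,10],"delta_pos":[0.014,0.08,0],"jaw":0.006},{"rotation":[0,0,16],"delta_pos":[0.022,0.125,0],"jaw":0.006},{"rotation":[0,0,21.2],"delta_pos":[0.03,0.17,0],"jaw":0.006},{"rotation":[0,0,21.2],"delta_pos":[0.037,0.21,0],"jaw":0.006},{"rotation":[0,0,21.2],"delta_pos":[0.0424,0.2364,-0.01],"jaw":0.006},{"rotation":[0,0,21.2],"delta_pos":[0.0424,0.2364,-0.05],"jaw":0.006},{"rotation":[0,0,21.2],"delta_pos":[0.0424,0.2364,-0.09],"jaw":0.006},{"rotation":[0,0,21.2],"delta_pos":[0.0424,0.2364,-0.1228],"jaw":0.006},{"rotation":[0,0,21.2],"delta_pos":[0.0424,0.2364,-0.1228],"jaw":0.006}]'
python3 -m jog '[{"rotation":[0,0,0],"delta_pos":[0,0,0],"jaw":0.006},{"rotation":[0,0,0],"delta_pos":[0,0,-0.006],"jaw":0.006},{"rotation":[0,0,0],"delta_pos":[0,0,-0.012],"jaw":0.006},{"rotation":[0,0,0],"delta_pos":[0,0,-0.016],"jaw":0.006},{"rotation":[0,0,0],"delta_pos":[0,0,-0.019],"jaw":0.006},{"rotation":[0,0,0],"delta_pos":[0,0,-0.019],"jaw":0.006}]'
python3 -m jog '[{"rotation":[0,0,0],"delta_pos":[0,0,-0.003],"jaw":0.006},{"rotation":[0,0,0],"delta_pos":[0,0,-0.006],"jaw":0.006},{"rotation":[0,0,0],"delta_pos":[0,0,-0.008],"jaw":0.006},{"rotation":[0,0,0],"delta_pos":[0,0,-0.008],"jaw":0.006}]'
```

```text
time: 27.4
ee_pos: [0.5926, -0.0558, 0.0956]
ee_rot: [-179.8, 0.3, 19.6]
contact_force: [0.1, 0.3, -0.9]
width: 0.104
finger_force: 30.0
time: 28.0
ee_pos: [0.5954, -0.0565, 0.0798]
ee_rot: [180.0, -0.0, 19.6]
contact_force: [0.7, -0.3, 4.2]
width: 0.109
finger_force: 30.0
time: 28.4
ee_pos: [0.5958, -0.0564, 0.0732]
ee_rot: [179.9, -0.1, 19.6]
contact_force: [-4.1, 2.6, 27.8]
width: 0.107
finger_force: 30.0
```

```bash
python3 -m jog '[{"rotation":[0,0,8.5],"delta_pos":[-0.0005,0,0.0006],"jaw":0.006},{"rotation":[0,0,17],"delta_pos":[-0.0005,0,0.0006],"jaw":0.006},{"rotation":[0,0,25.5],"delta_pos":[-0.0005,0,0.0006],"jaw":0.006},{"rotation":[0,0,34],"delta_pos":[-0.0005,0,0.0006],"jaw":0.006},{"rotation":[0,0,42.5],"delta_pos":[-0.0005,0,0.0006],"jaw":0.006},{"rotation":[0,0,51],"delta_pos":[-0.0005,0,0.0006],"jaw":0.006},{"rotation":[0,0,59.5],"delta_pos":[-0.0005,0,0.0006],"jaw":0.006},{"rotation":[0,0,68],"delta_pos":[-0.0005,0,0.0006],"jaw":0.006},{"rotation":[0,0,76.5],"delta_pos":[-0.0005,0,0.0006],"jaw":0.006},{"rotation":[0,0,85],"delta_pos":[-0.0005,0,0.0006],"jaw":0.006}]'
python3 -m jog '[{"rotation":[0,0,5],"delta_pos":[0,0,0],"jaw":0.006},{"rotation":[0,0,5],"delta_pos":[0,0,0],"jaw":0.006},{"rotation":[0,0,5],"delta_pos":[0,0,0.003],"jaw":0.006},{"rotation":[0,0,5],"delta_pos":[0,0,0.006],"jaw":0.006},{"rotation":[0,0,5],"delta_pos":[0,0,0.006],"jaw":0.02},{"rotation":[0,0,5],"delta_pos":[0,0,0.006],"jaw":0.03},{"rotation":[0,0,5],"delta_pos":[0,0,0.006],"jaw":0.03}]'
python3 -m jog '[{"rotation":[0,0,0],"delta_pos":[0,0,0.03],"jaw":0.03},{"rotation":[0,0,0],"delta_pos":[0,0,0.07],"jaw":0.03},{"rotation":[0,0,0],"delta_pos":[0,0,0.11],"jaw":0.03},{"rotation":[0,0,-8],"delta_pos":[-0.01,-0.02,0.134],"jaw":0.03},{"rotation":[0,0,-16],"delta_pos":[-0.02,-0.04,0.134],"jaw":0.03},{"rotation":[0,0,-16],"delta_pos":[-0.02,-0.04,0.134],"jaw":0.03},{"rotation":[0,0,-16],"delta_pos":[-0.02,-0.04,0.134],"jaw":0.03}]'
python3 - <<'E'
from h import *
wings(.08,.12,(.46,.64,-.11,.08)); print(arm.read_state()['ee_pos'])
E
```

```text
time: 29.4
ee_pos: [0.594, -0.0557, 0.0732]
ee_rot: [-180.0, -0.1, 104.9]
contact_force: [-7.9, 5.4, 24.0]
width: 0.11
finger_force: 30.0
time: 30.1
ee_pos: [0.5945, -0.0565, 0.0781]
ee_rot: [-180.0, 0.0, 109.6]
contact_force: [0.3, 0.3, 0.0]
width: 0.319
finger_force: 0.0
time: 30.8
ee_pos: [0.5743, -0.0965, 0.2121]
ee_rot: [-180.0, -0.0, 93.6]
contact_force: [-0.9, 1.4, -0.3]
width: 0.33
finger_force: 0.0
438 [515.9 -60.9] ang 64.7 [30.  10.1] z [0.0943 0.0956]
401 [595.6 -56.3] ang -70.3 [10.1 30.1] z [0.0945 0.0957]
[ 0.57445081 -0.09610196  0.21189993]
```

```bash
python3 -m jog '[{"rotation":[0,0,-8.5],"delta_pos":[-0.002,-0.02,0],"jaw":0.03},{"rotation":[0,0,-17],"delta_pos":[-0.004,-0.045,0],"jaw":0.03},{"rotation":[0,0,-25.5],"delta_pos":[-0.006,-0.07,0],"jaw":0.03},{"rotation":[0,0,-34],"delta_pos":[-0.008,-0.095,0],"jaw":0.03},{"rotation":[0,0,-42.5],"delta_pos":[-0.01,-0.12,0],"jaw":0.03},{"rotation":[0,0,-51],"delta_pos":[-0.012,-0.15,0],"jaw":0.03},{"rotation":[0,0,-59.5],"delta_pos":[-0.015,-0.18,0],"jaw":0.03},{"rotation":[0,0,-68],"delta_pos":[-0.018,-0.21,0],"jaw":0.03},{"rotation":[0,0,-76.5],"delta_pos":[-0.021,-0.235,0],"jaw":0.03},{"rotation":[0,0,-85],"delta_pos":[-0.0234,-0.2458,0],"jaw":0.03}]'
python3 -m jog '[{"rotation":[0,0,-8.5],"delta_pos":[0,0,0],"jaw":0.03},{"rotation":[0,0,-10.2],"delta_pos":[0,0,0],"jaw":0.03},{"rotation":[0,0,-10.2],"delta_pos":[0,0,-0.01],"jaw":0.03},{"rotation":[0,0,-10.2],"delta_pos":[0,0,-0.03],"jaw":0.03},{"rotation":[0,0,-10.2],"delta_pos":[0,0,-0.06],"jaw":0.03},{"rotation":[0,0,-10.2],"delta_pos":[0,0,-0.0809],"jaw":0.03},{"rotation":[0,0,-10.2],"delta_pos":[0,0,-0.0809],"jaw":0.02}]'
python3 -m jog '[{"rotation":[0,0,0],"delta_pos":[0,0,0],"jaw":0.006},{"rotation":[0,0,0],"delta_pos":[0,0,0],"jaw":0.006},{"rotation":[0,0,0],"delta_pos":[0,0,0],"jaw":0.006},{"rotation":[0,0,0],"delta_pos":[0,0,0],"jaw":0.006},{"rotation":[0,0,0],"delta_pos":[0,0,0],"jaw":0.006},{"rotation":[0,0,0],"delta_pos":[0,0,0.01],"jaw":0.006},{"rotation":[0,0,0],"delta_pos":[0,0,0.03],"jaw":0.006},{"rotation":[0,0,0],"delta_pos":[0,0,0.06],"jaw":0.006},{"rotation":[0,0,0],"delta_pos":[0,0,0.09],"jaw":0.006}]'
```

```text
time: 31.85
ee_pos: [0.5512, -0.3437, 0.2114]
ee_rot: [-180.0, 0.0, 8.3]
contact_force: [-0.0, 0.5, 0.1]
width: 0.328
finger_force: 0.0
time: 32.55
ee_pos: [0.5497, -0.3403, 0.1279]
ee_rot: [-179.8, 0.3, -1.4]
contact_force: [0.1, 0.1, 0.7]
width: 0.269
finger_force: 0.0
time: 33.45
ee_pos: [0.5508, -0.342, 0.223]
ee_rot: [-180.0, 0.0, -1.6]
contact_force: [1.1, -1.2, -0.9]
width: 0.107
finger_force: 30.0
```

```bash
python3 -m jog '[{"rotation":[0,0,6],"delta_pos":[-0.004,0.035,0],"jaw":0.006},{"rotation":[0,0,13],"delta_pos":[-0.008,0.075,0],"jaw":0.006},{"rotation":[0,0,20],"delta_pos":[-0.013,0.115,0],"jaw":0.006},{"rotation":[0,0,27],"delta_pos":[-0.018,0.155,0],"jaw":0.006},{"rotation":[0,0,34],"delta_pos":[-0.023,0.195,0],"jaw":0.006},{"rotation":[0,0,41],"delta_pos":[-0.028,0.235,0],"jaw":0.006},{"rotation":[0,0,48],"delta_pos":[-0.033,0.275,0],"jaw":0.006},{"rotation":[0,0,55],"delta_pos":[-0.037,0.315,0],"jaw":0.006},{"rotation":[0,0,56.8],"delta_pos":[-0.04,0.345,0],"jaw":0.006},{"rotation":[0,0,56.8],"delta_pos":[-0.0403,0.3616,0],"jaw":0.006}]'
python3 -m jog '[{"rotation":[0,0,0],"delta_pos":[0,0,0],"jaw":0.006},{"rotation":[0,0,0],"delta_pos":[0,0,-0.04],"jaw":0.006},{"rotation":[0,0,0],"delta_pos":[0,0,-0.08],"jaw":0.006},{"rotation":[0,0,0],"delta_pos":[0,0,-0.11],"jaw":0.006},{"rotation":[0,0,0],"delta_pos":[0,0,-0.1227],"jaw":0.006},{"rotation":[0,0,0],"delta_pos":[0,0,-0.1227],"jaw":0.006},{"rotation":[0,0,0],"delta_pos":[0,0,-0.1227],"jaw":0.006}]'
python3 -m jog '[{"rotation":[0,0,0],"delta_pos":[0,0,-0.006],"jaw":0.006},{"rotation":[0,0,0],"delta_pos":[0,0,-0.012],"jaw":0.006},{"rotation":[0,0,0],"delta_pos":[0,0,-0.016],"jaw":0.006},{"rotation":[0,0,0],"delta_pos":[0,0,-0.019],"jaw":0.006},{"rotation":[0,0,0],"delta_pos":[0,0,-0.019],"jaw":0.006}]'
python3 -m jog '[{"rotation":[0,0,0],"delta_pos":[0,0,-0.003],"jaw":0.006},{"rotation":[0,0,0],"delta_pos":[0,0,-0.006],"jaw":0.006},{"rotation":[0,0,0],"delta_pos":[0,0,-0.008],"jaw":0.006},{"rotation":[0,0,0],"delta_pos":[0,0,-0.008],"jaw":0.006}]'
```

```text
time: 34.45
ee_pos: [0.5102, 0.0217, 0.2223]
ee_rot: [180.0, -0.0, 55.4]
contact_force: [-0.6, 0.0, -1.7]
width: 0.106
finger_force: 30.0
time: 35.15
ee_pos: [0.5113, 0.0188, 0.0994]
ee_rot: [180.0, -0.0, 55.1]
contact_force: [-0.9, -0.1, -0.5]
width: 0.105
finger_force: 30.0
time: 35.65
ee_pos: [0.511, 0.0194, 0.0797]
ee_rot: [180.0, -0.0, 55.2]
contact_force: [-0.4, 0.1, 2.5]
width: 0.105
finger_force: 30.0
time: 36.05
ee_pos: [0.511, 0.0194, 0.0723]
ee_rot: [180.0, -0.0, 55.2]
contact_force: [-2.7, 0.1, 11.2]
width: 0.109
finger_force: 30.0
```

```bash
python3 -m jog '[{"rotation":[0,0,0],"delta_pos":[0,0,-0.001],"jaw":0.006},{"rotation":[0,0,0],"delta_pos":[0,0,-0.001],"jaw":0.006}]'
python3 -m jog '[{"rotation":[0,0,8.5],"delta_pos":[0,0,0],"jaw":0.006},{"rotation":[0,0,17],"delta_pos":[0,0,0],"jaw":0.006},{"rotation":[0,0,25.5],"delta_pos":[0,0,0],"jaw":0.006},{"rotation":[0,0,34],"delta_pos":[0,0,0],"jaw":0.006},{"rotation":[0,0,42.5],"delta_pos":[0,0,0],"jaw":0.006},{"rotation":[0,0,51],"delta_pos":[0,0,0],"jaw":0.006},{"rotation":[0,0,59.5],"delta_pos":[0,0,0],"jaw":0.006},{"rotation":[0,0,68],"delta_pos":[0,0,0],"jaw":0.006},{"rotation":[0,0,76.5],"delta_pos":[0,0,0],"jaw":0.006},{"rotation":[0,0,85],"delta_pos":[0,0,0],"jaw":0.006}]'
python3 -m jog '[{"rotation":[0,0,5],"delta_pos":[0,0,0],"jaw":0.006},{"rotation":[0,0,5],"delta_pos":[0,0,0],"jaw":0.006},{"rotation":[0,0,5],"delta_pos":[0,0,0.003],"jaw":0.006},{"rotation":[0,0,5],"delta_pos":[0,0,0.006],"jaw":0.006},{"rotation":[0,0,5],"delta_pos":[0,0,0.006],"jaw":0.02},{"rotation":[0,0,5],"delta_pos":[0,0,0.006],"jaw":0.03},{"rotation":[0,0,5],"delta_pos":[0,0,0.006],"jaw":0.03}]'
python3 -m jog '[{"rotation":[0,0,0],"delta_pos":[0,0,0.03],"jaw":0.03},{"rotation":[0,0,0],"delta_pos":[0,0,0.07],"jaw":0.03},{"rotation":[0,0,0],"delta_pos":[0,0,0.11],"jaw":0.03},{"rotation":[0,0,-8],"delta_pos":[0.02,-0.03,0.134],"jaw":0.03},{"rotation":[0,0,-16],"delta_pos":[0.04,-0.06,0.134],"jaw":0.03},{"rotation":[0,0,-24],"delta_pos":[0.04,-0.09,0.134],"jaw":0.03},{"rotation":[0,0,-32],"delta_pos":[0.04,-0.12,0.134],"jaw":0.03},{"rotation":[0,0,-40],"delta_pos":[0.04,-0.12,0.134],"jaw":0.03},{"rotation":[0,0,-40],"delta_pos":[0.04,-0.12,0.134],"jaw":0.03}]'
python3 - <<'E'
from h import *
wings(.08,.12,(.46,.64,-.11,.08)); print(arm.read_state()['ee_pos'])
E
```

```text
time: 36.25
ee_pos: [0.511, 0.0195, 0.072]
ee_rot: [179.9, -0.0, 55.2]
contact_force: [-7.9, 1.7, 30.1]
width: 0.108
finger_force: 30.0
time: 37.25
ee_pos: [0.5092, 0.0195, 0.0719]
ee_rot: [-179.9, -0.1, 140.5]
contact_force: [-15.8, -0.2, 38.8]
width: 0.109
finger_force: 30.0
time: 37.95
ee_pos: [0.5111, 0.0194, 0.0767]
ee_rot: [180.0, 0.0, 145.2]
contact_force: [-0.7, 0.0, 0.3]
width: 0.322
finger_force: 0.0
time: 38.85
ee_pos: [0.5508, -0.1013, 0.2105]
ee_rot: [-180.0, -0.0, 104.9]
contact_force: [-0.2, 0.4, 0.8]
width: 0.33
finger_force: 0.0
510 [511.5  19.2] ang -35.4 [10.6 30.1] z [0.0947 0.0962]
404 [515.4 -60.9] ang 64.8 [30.  10.1] z [0.0947 0.0958]
457 [595.3 -55.5] ang -70.7 [10.7 29.8] z [0.0945 0.0958]
[ 0.55077205 -0.1007195   0.21054591]
```

```bash
python3 -m jog '[{"rotation":[0,0,-8.5],"delta_pos":[0,-0.02,0],"jaw":0.03},{"rotation":[0,0,-17],"delta_pos":[0,-0.045,0],"jaw":0.03},{"rotation":[0,0,-25.5],"delta_pos":[0,-0.07,0],"jaw":0.03},{"rotation":[0,0,-34],"delta_pos":[0,-0.095,0],"jaw":0.03},{"rotation":[0,0,-42.5],"delta_pos":[0,-0.12,0],"jaw":0.03},{"rotation":[0,0,-51],"delta_pos":[0,-0.15,0],"jaw":0.03},{"rotation":[0,0,-59.5],"delta_pos":[0,-0.18,0],"jaw":0.03},{"rotation":[0,0,-68],"delta_pos":[0,-0.21,0],"jaw":0.03},{"rotation":[0,0,-76.5],"delta_pos":[0,-0.24,0],"jaw":0.03},{"rotation":[0,0,-85],"delta_pos":[-0.0012,-0.27,0],"jaw":0.03}]'
python3 -m jog '[{"rotation":[0,0,-8.5],"delta_pos":[0,-0.022,0],"jaw":0.03},{"rotation":[0,0,-17],"delta_pos":[0,-0.022,0],"jaw":0.03},{"rotation":[0,0,-21.8],"delta_pos":[0,-0.022,0],"jaw":0.03},{"rotation":[0,0,-21.8],"delta_pos":[0,-0.022,0],"jaw":0.03},{"rotation":[0,0,-21.8],"delta_pos":[0,-0.022,-0.03],"jaw":0.03},{"rotation":[0,0,-21.8],"delta_pos":[0,-0.022,-0.06],"jaw":0.03},{"rotation":[0,0,-21.8],"delta_pos":[0,-0.022,-0.0793],"jaw":0.03},{"rotation":[0,0,-21.8],"delta_pos":[0,-0.022,-0.0793],"jaw":0.02}]'
python3 -m jog '[{"rotation":[0,0,0],"delta_pos":[0,0,0],"jaw":0.006},{"rotation":[0,0,0],"delta_pos":[0,0,0],"jaw":0.006},{"rotation":[0,0,0],"delta_pos":[0,0,0],"jaw":0.006},{"rotation":[0,0,0],"delta_pos":[0,0,0],"jaw":0.006},{"rotation":[0,0,0],"delta_pos":[0,0,0],"jaw":0.006},{"rotation":[0,0,0],"delta_pos":[0,0,0.01],"jaw":0.006},{"rotation":[0,0,0],"delta_pos":[0,0,0.03],"jaw":0.006},{"rotation":[0,0,0],"delta_pos":[0,0,0.06],"jaw":0.006},{"rotation":[0,0,0],"delta_pos":[0,0,0.09],"jaw":0.006}]'
```

```text
time: 39.9
ee_pos: [0.5499, -0.371, 0.2106]
ee_rot: [-180.0, -0.0, 20.2]
contact_force: [1.2, 1.1, -0.5]
width: 0.331
finger_force: 0.0
time: 40.7
ee_pos: [0.5486, -0.3908, 0.1287]
ee_rot: [-179.8, 0.2, -1.3]
contact_force: [-0.0, -0.5, -0.4]
width: 0.268
finger_force: 0.0
time: 41.6
ee_pos: [0.5494, -0.3924, 0.2231]
ee_rot: [-180.0, 0.0, -1.6]
contact_force: [0.2, 0.5, -0.8]
width: 0.106
finger_force: 30.0
```

```bash
python3 -m jog '[{"rotation":[0,0,-5],"delta_pos":[0.003,0.035,0],"jaw":0.006},{"rotation":[0,0,-10],"delta_pos":[0.007,0.075,0],"jaw":0.006},{"rotation":[0,0,-15],"delta_pos":[0.011,0.115,0],"jaw":0.006},{"rotation":[0,0,-20],"delta_pos":[0.015,0.155,0],"jaw":0.006},{"rotation":[0,0,-25],"delta_pos":[0.019,0.195,0],"jaw":0.006},{"rotation":[0,0,-30],"delta_pos":[0.023,0.235,0],"jaw":0.006},{"rotation":[0,0,-35],"delta_pos":[0.027,0.275,0],"jaw":0.006},{"rotation":[0,0,-40],"delta_pos":[0.031,0.315,0],"jaw":0.006},{"rotation":[0,0,-45],"delta_pos":[0.035,0.355,0],"jaw":0.006},{"rotation":[0,0,-46.9],"delta_pos":[0.041,0.395,0],"jaw":0.006}]'
python3 -m jog '[{"rotation":[0,0,0],"delta_pos":[0,0.021,0],"jaw":0.006},{"rotation":[0,0,0],"delta_pos":[0,0.021,0],"jaw":0.006},{"rotation":[0,0,0],"delta_pos":[0,0.021,-0.04],"jaw":0.006},{"rotation":[0,0,0],"delta_pos":[0,0.021,-0.08],"jaw":0.006},{"rotation":[0,0,0],"delta_pos":[0,0.021,-0.11],"jaw":0.006},{"rotation":[0,0,0],"delta_pos":[0,0.021,-0.1227],"jaw":0.006},{"rotation":[0,0,0],"delta_pos":[0,0.021,-0.1227],"jaw":0.006},{"rotation":[0,0,0],"delta_pos":[0,0.021,-0.1227],"jaw":0.006}]'
python3 -m jog '[{"rotation":[0,0,0],"delta_pos":[0,0,-0.006],"jaw":0.006},{"rotation":[0,0,0],"delta_pos":[0,0,-0.012],"jaw":0.006},{"rotation":[0,0,0],"delta_pos":[0,0,-0.016],"jaw":0.006},{"rotation":[0,0,0],"delta_pos":[0,0,-0.019],"jaw":0.006},{"rotation":[0,0,0],"delta_pos":[0,0,-0.019],"jaw":0.006}]'
python3 -m jog '[{"rotation":[0,0,0],"delta_pos":[0,0,-0.003],"jaw":0.006},{"rotation":[0,0,0],"delta_pos":[0,0,-0.006],"jaw":0.006},{"rotation":[0,0,0],"delta_pos":[0,0,-0.0082],"jaw":0.006},{"rotation":[0,0,0],"delta_pos":[0,0,-0.0082],"jaw":0.006}]'
```

```text
time: 42.6
ee_pos: [0.5905, 0.004, 0.2224]
ee_rot: [-180.0, -0.0, -48.7]
contact_force: [0.6, 0.2, -1.0]
width: 0.105
finger_force: 30.0
time: 43.4
ee_pos: [0.5915, 0.0231, 0.1001]
ee_rot: [-179.9, -0.1, -48.5]
contact_force: [0.2, -0.4, -0.5]
width: 0.11
finger_force: 30.0
time: 43.9
ee_pos: [0.5909, 0.0234, 0.0796]
ee_rot: [-180.0, -0.0, -48.5]
contact_force: [-0.4, -1.5, 4.0]
width: 0.106
finger_force: 30.0
time: 44.3
ee_pos: [0.5912, 0.0231, 0.0732]
ee_rot: [-179.9, -0.1, -48.5]
contact_force: [-6.2, -3.2, 27.3]
width: 0.109
finger_force: 30.0
```

```bash
python3 -m jog '[{"rotation":[0,0,8.5],"delta_pos":[-0.0005,0,0.0004],"jaw":0.006},{"rotation":[0,0,17],"delta_pos":[-0.0005,0,0.0004],"jaw":0.006},{"rotation":[0,0,25.5],"delta_pos":[-0.0005,0,0.0004],"jaw":0.006},{"rotation":[0,0,34],"delta_pos":[-0.0005,0,0.0004],"jaw":0.006},{"rotation":[0,0,42.5],"delta_pos":[-0.0005,0,0.0004],"jaw":0.006},{"rotation":[0,0,51],"delta_pos":[-0.0005,0,0.0004],"jaw":0.006},{"rotation":[0,0,59.5],"delta_pos":[-0.0005,0,0.0004],"jaw":0.006},{"rotation":[0,0,68],"delta_pos":[-0.0005,0,0.0004],"jaw":0.006},{"rotation":[0,0,76.5],"delta_pos":[-0.0005,0,0.0004],"jaw":0.006},{"rotation":[0,0,85],"delta_pos":[-0.0005,0,0.0004],"jaw":0.006}]'
python3 -m jog '[{"rotation":[0,0,5],"delta_pos":[0,0,0],"jaw":0.006},{"rotation":[0,0,5],"delta_pos":[0,0,0],"jaw":0.006},{"rotation":[0,0,5],"delta_pos":[0,0,0.003],"jaw":0.006},{"rotation":[0,0,5],"delta_pos":[0,0,0.006],"jaw":0.006},{"rotation":[0,0,5],"delta_pos":[0,0,0.006],"jaw":0.02},{"rotation":[0,0,5],"delta_pos":[0,0,0.006],"jaw":0.03},{"rotation":[0,0,5],"delta_pos":[0,0,0.006],"jaw":0.03}]'
python3 -m jog '[{"rotation":[0,0,0],"delta_pos":[0,0,0.03],"jaw":0.03},{"rotation":[0,0,0],"delta_pos":[0,0,0.07],"jaw":0.03},{"rotation":[0,0,0],"delta_pos":[0,0,0.11],"jaw":0.03},{"rotation":[0,0,8],"delta_pos":[-0.02,-0.03,0.14],"jaw":0.03},{"rotation":[0,0,16],"delta_pos":[-0.04,-0.06,0.16],"jaw":0.03},{"rotation":[0,0,24],"delta_pos":[-0.05,-0.09,0.17],"jaw":0.03},{"rotation":[0,0,32],"delta_pos":[-0.06,-0.12,0.17],"jaw":0.03},{"rotation":[0,0,40],"delta_pos":[-0.06,-0.12,0.17],"jaw":0.03},{"rotation":[0,0,46.8],"delta_pos":[-0.06,-0.12,0.17],"jaw":0.03},{"rotation":[0,0,46.8],"delta_pos":[-0.06,-0.12,0.17],"jaw":0.03}]'
python3 - <<'E'
from h import *
wings(.08,.12,(.46,.64,-.11,.08)); print(arm.read_state()['ee_pos'])
E
```

```text
time: 45.3
ee_pos: [0.5913, 0.0236, 0.0732]
ee_rot: [179.9, -0.1, 36.8]
contact_force: [-0.0, 0.3, 17.1]
width: 0.107
finger_force: 30.0
time: 46.0
ee_pos: [0.5898, 0.0235, 0.0777]
ee_rot: [-180.0, 0.0, 41.5]
contact_force: [-0.4, -0.3, 0.1]
width: 0.315
finger_force: 0.0
time: 47.0
ee_pos: [0.5298, -0.0968, 0.2478]
ee_rot: [-180.0, -0.0, 88.4]
contact_force: [0.1, 0.7, -0.5]
width: 0.326
finger_force: 0.0
368 [591.3  22.4] ang 41.9 [30.6 10.2] z [0.0945 0.096 ]
392 [512.8  19.1] ang -35.4 [10.4 30.6] z [0.0946 0.0961]
344 [596.1 -56.9] ang -70.7 [10.1 29.5] z [0.0946 0.096 ]
306 [516.2 -61.2] ang 64.1 [30.1  9.9] z [0.0946 0.0959]
[ 0.52989694 -0.0965935   0.24773702]
```

All four wings are at locked height and square to their slots. Now I'll shut the bin.

```bash
python3 -m jog '[{"rotation":[0,0,0],"delta_pos":[-0.015,-0.025,0],"jaw":0.05},{"rotation":[0,0,0],"delta_pos":[-0.035,-0.065,0],"jaw":0.05},{"rotation":[0,0,0],"delta_pos":[-0.055,-0.105,0],"jaw":0.05},{"rotation":[0,0,0],"delta_pos":[-0.075,-0.145,0],"jaw":0.05},{"rotation":[0,0,0],"delta_pos":[-0.095,-0.185,0],"jaw":0.05},{"rotation":[0,0,0],"delta_pos":[-0.1183,-0.2172,-0.0],"jaw":0.05},{"rotation":[0,0,0],"delta_pos":[-0.1183,-0.2172,-0.03],"jaw":0.05},{"rotation":[0,0,0],"delta_pos":[-0.1183,-0.2172,-0.06],"jaw":0.05}]'
python3 -m jog '[{"rotation":[0,0,0],"delta_pos":[0,0,-0.03],"jaw":0.05},{"rotation":[0,0,0],"delta_pos":[0,0,-0.055],"jaw":0.05},{"rotation":[0,0,0],"delta_pos":[0,0,-0.0725],"jaw":0.05},{"rotation":[0,0,0],"delta_pos":[0,0,-0.0725],"jaw":0.03},{"rotation":[0,0,0],"delta_pos":[0,0,-0.0725],"jaw":0.008},{"rotation":[0,0,0],"delta_pos":[0,0,-0.0725],"jaw":0.008},{"rotation":[0,0,0],"delta_pos":[0,0,-0.0725],"jaw":0.008},{"rotation":[0,0,0],"delta_pos":[0,0,-0.0725],"jaw":0.008}]'
```

```text
time: 47.85
ee_pos: [0.4116, -0.315, 0.1876]
ee_rot: [179.9, 0.1, 87.9]
contact_force: [0.6, -0.0, -1.5]
width: 0.545
finger_force: 0.0
time: 48.65
ee_pos: [0.4121, -0.314, 0.1161]
ee_rot: [180.0, 0.0, 88.2]
contact_force: [-0.3, -0.7, 0.2]
width: 0.143
finger_force: 0.1
```

```bash
python3 -m jog '[{"rotation":[0,0,0],"delta_pos":[0,0,0],"jaw":0.008},{"rotation":[0,0,0],"delta_pos":[0,0,0],"jaw":0.008},{"rotation":[0,0,0],"delta_pos":[0.0055,-0.0001,0.0033],"jaw":0.008},{"rotation":[0,0,0],"delta_pos":[0.0111,-0.0003,0.0063],"jaw":0.008},{"rotation":[0,0,0],"delta_pos":[0.017,-0.0005,0.009],"jaw":0.008},{"rotation":[0,0,0],"delta_pos":[0.0227,-0.0007,0.0116],"jaw":0.008},{"rotation":[0,0,0],"delta_pos":[0.0287,-0.0009,0.0138],"jaw":0.008},{"rotation":[0,0,0],"delta_pos":[0.0348,-0.001,0.0157],"jaw":0.008}]'
python3 -m jog '[{"rotation":[0,0,0],"delta_pos":[0.0062,-0.0002,0.0016],"jaw":0.008},{"rotation":[0,0,0],"delta_pos":[0.0125,-0.0004,0.0029],"jaw":0.008},{"rotation":[0,0,0],"delta_pos":[0.0188,-0.0006,0.0038],"jaw":0.008},{"rotation":[0,0,0],"delta_pos":[0.0252,-0.0008,0.0045],"jaw":0.008},{"rotation":[0,0,0],"delta_pos":[0.0316,-0.001,0.0048],"jaw":0.008},{"rotation":[0,0,0],"delta_pos":[0.038,-0.0012,0.0049],"jaw":0.008},{"rotation":[0,0,0],"delta_pos":[0.039,-0.0012,0.0049],"jaw":0.008}]'
```

```text
time: 49.45
ee_pos: [0.4459, -0.315, 0.1316]
ee_rot: [-179.9, 0.0, 88.3]
contact_force: [-7.4, -3.9, 1.1]
width: 0.125
finger_force: 30.0
time: 50.15
ee_pos: [0.4843, -0.3161, 0.1364]
ee_rot: [-179.8, 0.0, 88.3]
contact_force: [-17.9, -4.7, 11.8]
width: 0.122
finger_force: 30.0
```

```bash
python3 -m jog '[{"rotation":[0,0,0],"delta_pos":[0.001,0,0],"jaw":0.008},{"rotation":[0,0,0],"delta_pos":[0.001,0,0],"jaw":0.008}]'
python3 -m jog '[{"rotation":[0,0,0],"delta_pos":[-0.0015,0,0],"jaw":0.025},{"rotation":[0,0,0],"delta_pos":[-0.0025,0,0],"jaw":0.05},{"rotation":[0,0,0],"delta_pos":[-0.0025,0,0],"jaw":0.05},{"rotation":[0,0,0],"delta_pos":[-0.0025,0,0.03],"jaw":0.05},{"rotation":[0,0,0],"delta_pos":[-0.002,0,0.07],"jaw":0.05},{"rotation":[0,0,0],"delta_pos":[0.0,-0.03,0.12],"jaw":0.05},{"rotation":[0,0,0],"delta_pos":[0.01,-0.06,0.16],"jaw":0.05},{"rotation":[0,0,0],"delta_pos":[0.016,-0.068,0.205],"jaw":0.05},{"rotation":[0,0,0],"delta_pos":[0.016,-0.068,0.205],"jaw":0.05},{"rotation":[0,0,0],"delta_pos":[0.016,-0.068,0.205],"jaw":0.05}]'
python3 - <<'E'
from h import *
im,d,K,D,T=grab("wrist"); C=cloud(d,K,D,T); x,y,z=np.moveaxis(C,-1,0)
m=(x<.51)&(x>.4)&(z>.12)&(z<.165)&(y<-.26)&(y>-.37); print(cv2.minAreaRect(C[m][:,:2].astype(np.float32)*1000),C[m].min(0),C[m].max(0))
im,d,K,D,T=grab("top"); save("top2",im); C=cloud(d,K,D,T); x,y,z=np.moveaxis(C,-1,0)
m=(z>.181)&(z<.2)&(abs(x-.574)<.1)&(abs(y-.33)<.1)
print(cv2.minAreaRect(C[m][:,:2].astype(np.float32)*1000),np.median(z[m]))
E
```

```text
time: 50.35
ee_pos: [0.4843, -0.3162, 0.1364]
ee_rot: [-179.8, 0.0, 88.3]
contact_force: [-18.7, -3.9, 12.7]
width: 0.129
finger_force: 30.0
time: 51.35
ee_pos: [0.5032, -0.3845, 0.3421]
ee_rot: [179.9, 0.1, 88.3]
contact_force: [-0.3, -0.1, -0.5]
width: 0.548
finger_force: 0.0
((484.92596435546875, -314.8891296386719), (109.53385925292969, 11.989045143127441), 88.01384735107422) [ 0.47807394 -0.36974255  0.12067814] [ 0.49168172 -0.26008409  0.15458994]
((571.3890380859375, 329.6143798828125), (25.83295249938965, 80.04151153564453), 78.2735824584961) 0.19033850405364783
```

View pics/top2.png

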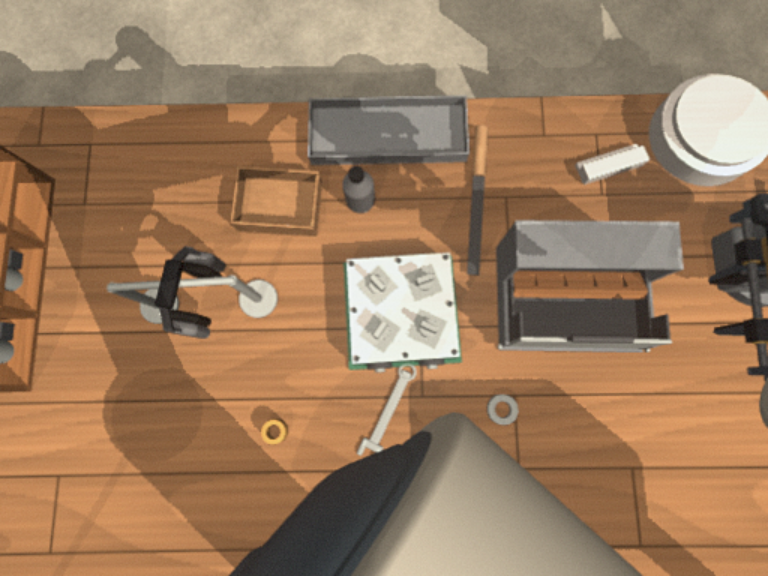

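The top view shows all four studs fitted, the bin back and empty, and the defenders still hanging (at (185, 290)), though turned by about 15°. I'll recheck whether they are steady and the bar position with the same filter as before.

```bash
python3 - <<'E'
from h import *
im,d,K,D,T=grab("wrist"); C=cloud(d,K,D,T); x,y,z=np.moveaxis(C,-1,0)
m=(x<.5)&(x>.46)&(z>.143)&(z<.16)&(y<-.2)&(y>-.45);P=C[m]; print(P.min(0),P.max(0),np.percentile(P[:,2],90),cv2.minAreaRect(P[:,:2].astype(np.float32)*1000))
for n in("top","scene"):
    im,d,K,D,T=grab(n); C=cloud(d,K,D,T); x,y,z=np.moveaxis(C,-1,0)
    m=(z>.181)&(z<.2)&(abs(x-.574)<.1)&(abs(y-.33)<.1)
    print(cv2.minAreaRect(C[m][:,:2].astype(np.float32)*1000),np.median(z[m]))
E
```

```text
[ 0.47920433 -0.36016319  0.14666747] [ 0.4927548  -0.27077725  0.15561943] 0.15405193665186961 ((485.75982666015625, -315.4269104003906), (89.31678771972656, 11.931946754455566), 88.65916442871094)
((571.5667114257812, 330.2526550292969), (26.116182327270508, 81.87767028808594), 79.17168426513672) 0.19049244563514156
((574.6102294921875, 327.9530029296875), (27.39497184753418, 74.08369445800781), 80.1559066772461) 0.18694249527842233
```

```bash
python3 -c "
from station import arm; print(arm.job_done())"
```

```text
the job is handed in; nothing more can be done
None
```

The job is handed in: the ear defenders hang on the rail (knocked about 12° askew partway through but still properly hung, so I left them), all four studs measured locked in the cover, the bin is tilted back shut, and the top view shows the other things on the bench where they were.

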